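Load the counting spatula and release the ward carrier from its anchor

TASK

Get the ward carrier ready to go: lay the counting spatula flat in its keyed tray compartment, blade in the wide end and handle in the narrow slot, setting it down rather than dropping it. Then unhitch the carrier: pull the spring latch on the coupler sideways towards the robot's side, and with it pulled lift the tongue off the ball to about 20 degrees; finish while holding the tongue raised and still in the gripper, without letting go. Leave the brush and everything else where it is.

Things in the scene. Friction and masses are not known exactly. Their poses are not given: they have to be found in the camera images.
- carrier: ward carrier, a heavy white box, fixed, 170 (x) x 200 (y) mm, open tray on top: floor 45 above the counter, walls 14 high (top at 59). Origin on the counter under the box's centre, z up, x roughly away from the robot, y along the tray; yaw up to 0.3 rad either way. A steel tongue runs from its -y end to a ball post 273 from the origin along -y
- bay (a point): spot on the tray floor (45 mm above the counter) where the spatula's grip point belongs; axes as the carrier's. It lies in the wide compartment, on the carrier's -x side. Along y from here: handle slot 26 wide from -76 to -30, open finger well 116 wide from -30 to +38, blade bay 46 wide from +38 to +116; the blocks between are 14 high
- spatula_grip (a point): counting spatula, loose on the counter, 170 mm long, 40 to 85 g; this point is in its handle, half-way up (7 above its underside), near its centre of mass. x runs along it to the blade, z up. Black handle 14 wide, 14 high, from 65 behind this point to 40 ahead; flat steel blade 32 wide, 3 thick, 39 to 105 ahead
- spatula_tip (a point): the tip of the spatula's blade, 105 mm ahead of the grip point along its x
- coupler: steel coupler head, 44 (x) x 50 (y) x 24 mm high, on the tongue's free end, over the ball; it carries the latch. Its origin is NOT in the head but on the tongue's hinge axis (level, along the carrier's x), at carrier (0, -118), 45 above the counter. Axes as the carrier's when down, turning about x with the tongue. The head's centre is 155 from the hinge along -y
- latch_grip (a point): point in the latch's black upright finger grip, on top of the coupler: 14 (carrier x) x 26 (y) mm, 57 tall, top 126 above the counter. The point is 17 below its top, 155 from the hinge along -y, 64 above it, axes as the coupler's. Below it a bolt runs along x (top at 69); the bolt's +x end catches under a fixed steel keeper (top at 80, 36 to 64 from the grip along +x)
- latch (a joint): travel of the latch along the carrier's -x (to the robot's side), m: 0 = locked; bolt clear of the keeper from 0.012; end stop 0.022. Its spring pulls back with 4 N at 0, 9.5 N at 0.022. It rides on the coupler: one grasp of its grip can pull it and then lift the tongue
- tongue (a joint): angle of the tongue about its hinge, rad: 0 = level, down on the ball; grows as its free end rises; end stop 0.8. Locked within about 0.03 while the latch is in. Falls back if let go; lifting takes about 3 N at the latch grip. The coupler's rim is clear of the ball from about 0.15
- brush: bystander: soft brush, 160 x 24 x 12 mm, lying in the narrow second compartment of the carrier's tray (centre line at carrier x = +60); leave it there
- tablet_bottle: bystander: small amber tablet jar with white label and cap, 48 mm across, 75 tall; origin under its foot
- tall_bottle: bystander: white plastic bottle, 54 mm across, 130 tall; origin under its foot
- carton_a: bystander: white medicine carton 50 x 90 x 45 mm tall; origin at the centre of its underside
- carton_b: bystander: white medicine carton 60 x 110 x 35 mm tall; origin at the centre of its underside
- measuring_cup: bystander: clear measuring cup, 52 mm across, 55 tall; origin under its foot
- counting_dish: bystander: white dish, 100 mm across, 30 tall; origin under its foot
- spatula: the same spatula as a whole; origin under its middle, 20 ahead of the grip point along its x, 7 lower (mm)
There are look-alikes about, which are no part of the job. What is shaped like the spatula but yellow is not meant.

How it is judged:
By the outcome, as a careful person would: the job done as asked, in the order asked, and still so for the second after the job is handed in, while the arm keeps its last pose, push and grip.
It also fails if it takes over 54 s, if anything falls off the work surface, if the arm or the gripper's body presses on something with over 40 N, if the wrist force passes 120 N, or if a joint passes its speed limit or range.

ROBOT

A 6-joint arm with a two-finger parallel gripper is mounted at the origin on the work surface. World frame = base frame: x ahead of the robot, y to its left, z up, the work surface at z = 0. Lengths are in m, angles in rad, forces in N, time in s.
With the tool pointing down it reaches from about 0.25 to 0.8 m from the base axis. Payload 8.5 kg.
Tool frame: the origin (TCP) lies midway between the tips of the shut fingers; the grasp point (between the pads) lies 19 mm behind it (env.grip_depth is the distance from the TCP to the grasp point, in m); z points along the fingers, y is the direction in which the jaws open and shut (so a half turn about z gives the same grasp; the last joint's range is limited). The gripper opens to 85 mm and grips with 20 to 120 N. Pads are 22 mm wide; open, the fingers measure 114 mm over their backs; the gripper's body (76 mm by 85 mm) begins 54 mm behind the grasp point. The pads swing forward as they close: fully open they stand 13 mm farther back than shut.
Start: joints at [-1.137, 0.238, -0.013, 1.319, 0, 1.571], TCP at [0.221, -0.476, 0.197] pointing down, gripper open.
Joint ranges: [-2.66, 2.66], [-1.03, 1.9], [-1.14, 1.46], [-1.82, 2.27], [-1.45, 1.34], [-3.14, 3.14]. Speed limits (rad/s): [2.22, 2.22, 2.79, 3.14, 3.14, 3.14].

INTERFACE

Orientations are given as a unit quaternion [w, x, y, z].
In Python, from workcell import sensors, eyes, ticket, env gives the robot as it stands.
- The arm moves only by the tool send_rows, never from a script. Its argument "targets" is a list that holds one entry, the list of rows, each a list of 7 numbers: the shift along the world's x, y, z in m, then the turn, a rotation vector about the world's x, y, z in rad, then the gripper command: -1 is shut, 1 is fully open, values between are in proportion. In form: [[[dx, dy, dz, wx, wy, wz, claw], ...]]. A call has 1 to 5 rows; each row is the pose to reach, as a shift and turn from the pose commanded when the call began; what a row does not reach only later rows make up. A row lasts 1/12 s, in which the tool goes at most 41.7 mm and 7.16 degrees, less where a joint would pass 70% of its speed; a pose out of reach is approached as far as the arm can. A call with a gripper value outside its range is refused whole. The fingers move at their own pace and stop on an object; the grip force is fixed at half the most. Time passes only in rows, so rows that repeat a pose let the fingers close. It gives the time, the measured TCP pose, the force and the opening at its end, in the units of the state.
- sensors.read_state(): the state, without advancing time (a new reading comes with each control period).
- eyes.read_camera(name): name is "scene" or "top"; returns the picture (480x640x3 uint8, red, green, blue); there is no depth.
- eyes.camera_params(name): a dict with "vertical_fov" (degrees; the focal length in pixels is half the picture's height over the tangent of half this angle, whatever the lens; pixels are square), "cx", "cy" (the principal point, pixels), "rvec" (rotation vector, rad) and "tvec" (3), from world to camera coordinates, as OpenCV has them. Camera axes: x right, y down, z forward; pixel columns grow to the right and rows downward; lengths in m; the calibration is good to about 2 mm. A picture is of the moment at which its call begins. camera_params takes no time and is no camera call.
- ticket.close_job(): hands the job in, once; it reports no verdict.
The state is a dict: "t": time; "qpos": joint angles; "qvel": joint speeds; "effort": joint torques, N m; "tcp_pos": TCP position; "eef_rot": TCP orientation; "wrist_force": force on the tool from outside, world axes, zero at the start; "wrist_torque": the same for the moment, N m; "grip_width": finger opening in m.
Only numpy, scipy, OpenCV 4.12 (cv2) and the standard library are available. Lean on these libraries where they do the work, as an engineer would, in place of code of your own. Each camera call takes 0.05 s, during which the arm holds its last target.

## Working session

There is one attempt and no reset: what is moved stays moved. The work goes in short steps, Python scripts to look and compute and a tool call to move; the robot and the scene stay as the last step left them, time stands still between calls to the robot, and variables do not carry over. Pictures are saved under pics/ and viewed, and the job is handed in when it is done.

Besides the shell and the picture viewer there is one more tool, called after "Request:" by a JSON object that holds its "fn" and its "kwargs", one argument or row to a line. send_rows: Moves the arm, as the interface text tells. Its arguments: {"type":"object","properties":{"targets":{"type":"array"}},"required":["targets"]}

```bash
mkdir -p pics; ls; python3 - <<'E'
from workcell import sensors, eyes, ticket, env
import cv2
s=sensors.read_state()
for k in s: print(k,s[k])
print(env.grip_depth)
for n in ("scene","top"):
    cv2.imwrite(f"pics/{n}0.png",eyes.read_camera(n)[:,:,::-1]); print(n,eyes.camera_params(n))
E
```

```text
pics
t 0.0
qpos [-1.13701581e+00  2.38732615e-01 -1.42395518e-02  1.31923343e+00
  1.20808916e-05  1.57079458e+00]
qvel [ 0.00103741  0.00114615 -0.00101262 -0.00087316 -0.00053894  0.00025592]
effort [ 2.27539626e-04 -5.38773072e+01  3.46446598e+01  1.81005505e-02
  5.88363423e-05 -4.65602255e-06]
tcp_pos [ 0.22046476 -0.47594559  0.19680867]
eef_rot [-6.89425659e-04  9.76570938e-01  2.15194579e-01 -1.45733393e-04]
wrist_force [0.56092243 0.31143089 0.80739656]
wrist_torque [-0.02382067 -0.06997794  0.04083408]
grip_width 0.08552380124233076
0.0187
scene {'vertical_fov': 47.742221839232585, 'cx': 313.5705928105878, 'cy': 226.8003876048624, 'rvec': array([ 1.05764317,  2.50295969, -0.89106821]), 'tvec': array([ 0.32180096, -0.22212871,  1.44289642])}
top {'vertical_fov': 52.294102990549725, 'cx': 326.14519602240034, 'cy': 236.14735440760091, 'rvec': array([ 2.15312384, -2.16075537,  0.09633889]), 'tvec': array([0.02826229, 0.49572377, 1.13438589])}
```

View pics/scene0.png

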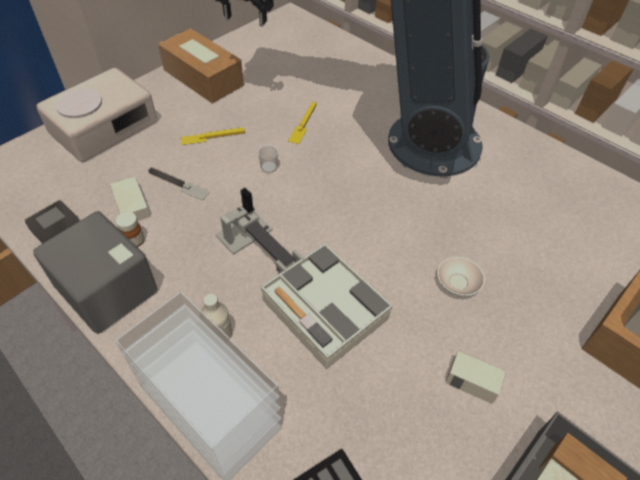

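View pics/top0.png

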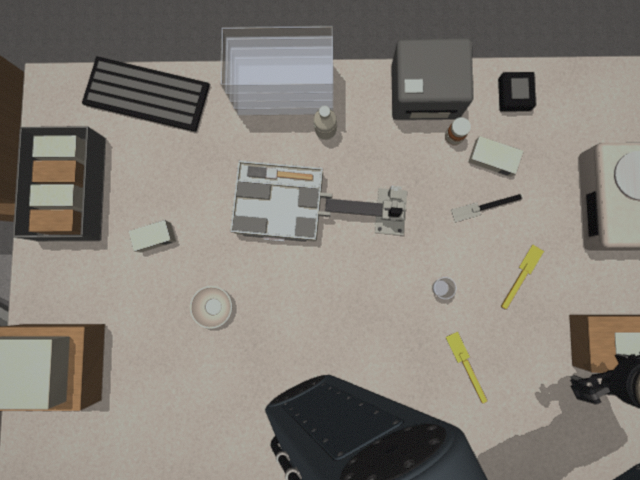

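The top view shows the carrier centred at about (278,202), with its tongue running right to the coupler at about (395,210). The black spatula runs from its handle end at (520,198) to its blade at (455,213). Next I'll zoom in and measure.

```bash
cat > h.py <<'E'
import numpy as np, cv2
from workcell import sensors, eyes, ticket, env
def cam(n):
    p=eyes.camera_params(n); f=240/np.tan(np.radians(p['vertical_fov'])/2)
    K=np.array([[f,0,p['cx']],[0,f,p['cy']],[0,0,1]]); R=cv2.Rodrigues(np.array(p['rvec']))[0]
    return K,R,np.array(p['tvec'])
def ray(n,uv):
    K,R,t=cam(n); d=R.T@np.linalg.inv(K)@np.array([uv[0],uv[1],1.]); return -R.T@t,d
def plane(n,uv,z):
    o,d=ray(n,uv); return o+d*(z-o[2])/d[2]
def proj(n,P):
    K,R,t=cam(n); q=(K@(R@np.atleast_2d(P).T+t[:,None])).T; return q[:,:2]/q[:,2:]
def tri(uvs):
    A=0;b=0
    for n,uv in uvs.items():
        o,d=ray(n,uv); d=d/np.linalg.norm(d); M=np.eye(3)-np.outer(d,d); A=A+M;b=b+M@o
    return np.linalg.solve(A,b)
E
python3 - <<'E'
from h import *
a=cv2.imread('pics/top0.png'); b=cv2.imread('pics/scene0.png')
cv2.imwrite('pics/z1.png',cv2.resize(a[150:250,225:425],None,fx=4,fy=4,interpolation=cv2.INTER_CUBIC))
cv2.imwrite('pics/z2.png',cv2.resize(a[170:240,440:540],None,fx=8,fy=8,interpolation=cv2.INTER_CUBIC))
cv2.imwrite('pics/z3.png',cv2.resize(b[150:350,130:400],None,fx=2.9,fy=2.9,interpolation=cv2.INTER_CUBIC))
E
```

```text
(no output)
```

View pics/z1.png

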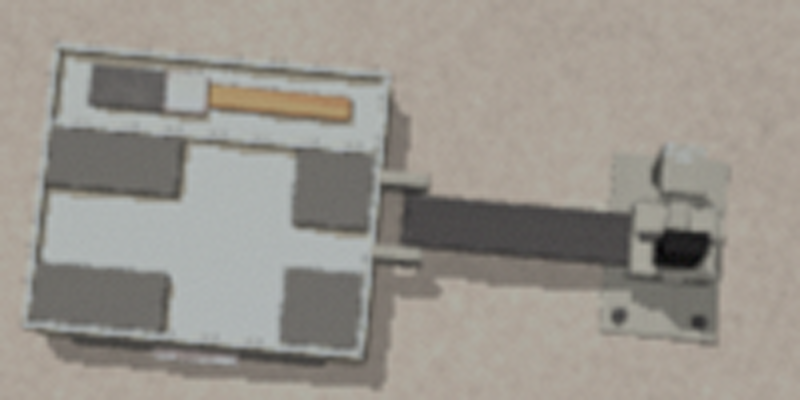

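View pics/z2.png

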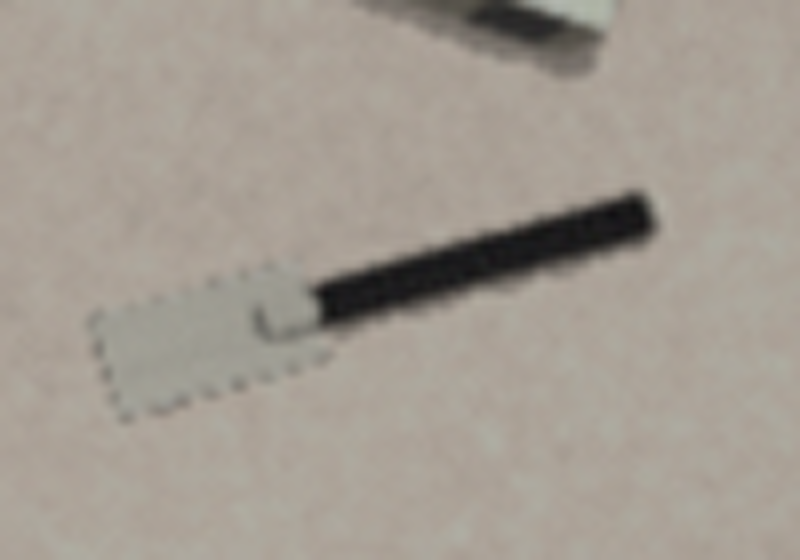

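View pics/z3.png

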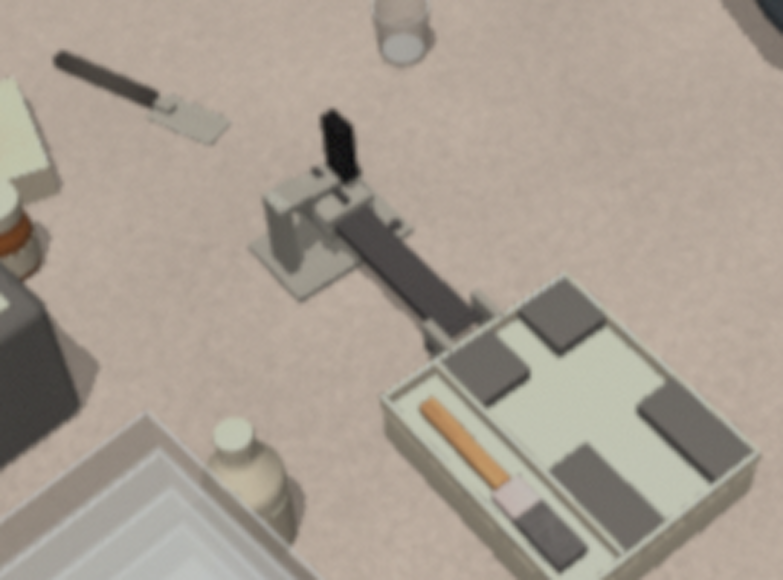

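```bash
cat > m1.py <<'E'
from h import *
g=lambda x,y,ox,oy,s:((x+.5)/s-.5+ox,(y+.5)/s-.5+oy)
T=lambda x,y:g(x,y,225,150,4)
S=lambda x,y:g(x,y,130,150,2.9)
c=[plane('top',T(*p),.059)[:2] for p in [(58,45),(390,73),(362,357),(25,328)]]
print('corners top',np.round(c,4), 'c',np.mean(c,0), [np.linalg.norm(c[i]-c[(i+1)%4]).round(4) for i in range(4)])
cs=[plane('scene',S(*p),.059)[:2] for p in [(382,400),(565,277),(757,456)]]
print('scene',np.round(cs,4),'c(diag)',(cs[0]+cs[2])/2)
yv=(c[0]-c[1])+(c[3]-c[2]); yv/=np.linalg.norm(yv)
yaw=np.arctan2(yv[1],yv[0])-np.pi/2; print('yaw',yaw, 'xaxis edge yaw',np.arctan2(*( (c[0]-c[3])+(c[1]-c[2]))[::-1]))
C=np.mean(c,0); Rz=np.array([[np.cos(yaw),-np.sin(yaw)],[np.sin(yaw),np.cos(yaw)]])
for nm,p in dict(slotTopL=(296,226),slotTopR=(367,229),slotBotL=(287,268),slotBotR=(362,270),bladeTopL=(48,190),bladeTopR=(180,196),bladeBotL=(38,264),bladeBotR=(168,270)).items():
    print(nm, np.round(Rz.T@(plane('top',T(*p),.059)[:2]-C),4))
print('hinge',C+Rz@[0,-.118],'latch',C+Rz@[0,-.273])
# latch top
L=tri({'top':T(682,250),'scene':S(335,118)}); print('latch top tri',L, Rz.T@(L[:2]-C)); print('pl',plane('top',T(682,250),.126))
# spatula
im=cv2.imread('pics/top0.png').astype(int); sub=im[170:240,440:540].max(2)
m=(sub<70).astype(np.uint8); n,l,st,ce=cv2.connectedComponentsWithStats(m)
for i in range(1,n): print(st[i],ce[i])
i=max((i for i in range(1,n) if st[i][1]>15),key=lambda i:st[i][4])
ys,xs=np.nonzero(l==i); P=np.array([plane('top',(x+440,y+170),.012)[:2] for x,y in zip(xs,ys)])
mu=P.mean(0); w,v=np.linalg.eigh(np.cov(P.T)); d=v[:,1]; d=d if d[1]>0 else -d
pr=(P-mu)@d; print('handle mid',mu,'dir',d,'ang',np.arctan2(d[1],d[0]),'len',pr.min(),pr.max())
Z=lambda x,y:g(x,y,440,170,8)
print('tip',plane('top',Z(108,368),.003), 'end',plane('top',Z(648,212),.012))
print('scene tip', plane('scene',S(220,133),.003),'end',plane('scene',S(60,60),.010))
for nm,uv,z in [('cup',(444,289),.03),('carton',(497,155),.04),('jar',(459,130),.07)]: print(nm,plane('top',uv,z))
E
python3 m1.py
```

```text
corners top [[0.6718 0.2306]
 [0.6535 0.0349]
 [0.4861 0.0514]
 [0.5039 0.247 ]] c [0.5788343  0.14100103] [np.float64(0.1966), np.float64(0.1682), np.float64(0.1965), np.float64(0.1687)]
scene [[0.6555 0.0385]
 [0.4904 0.0551]
 [0.5106 0.2495]] c(diag) [0.5830477  0.14399805]
yaw -0.09190559641115592 xaxis edge yaw -0.09768041656904326
slotTopL [-0.0111 -0.0524]
slotTopR [-0.0093 -0.0938]
slotBotL [-0.0362 -0.0496]
slotBotR [-0.0336 -0.0931]
bladeTopL [-0.0024  0.0942]
bladeTopR [0.0007 0.0168]
bladeBotL [-0.0464  0.0953]
bladeBotR [-0.0433  0.0193]
hinge [0.5680047  0.02349903] latch [ 0.55377937 -0.13084681]
latch top tri [ 0.53910993 -0.12808755  0.12624664] [-0.01486077 -0.27159869]
pl [ 0.53702255 -0.12572978  0.126     ]
[59  0 12  5 37] [64.16216216  2.13513514]
[ 40  25  41  15 212] [60.06603774 32.01886792]
handle mid [ 0.57822915 -0.39240687] dir [-0.2676681   0.96351118] ang 1.841768330765233 len -0.05116716593655873 0.05137958499830243
tip [ 0.54722326 -0.28090882  0.003     ] end [ 0.59248062 -0.44205711  0.012     ]
scene tip [ 0.5483521  -0.28001111  0.003     ] end [ 0.59390333 -0.43758349  0.01      ]
cup [ 0.37029152 -0.24807646  0.03      ]
carton [ 0.686502   -0.38024951  0.04      ]
jar [ 0.73853803 -0.28454712  0.07      ]
```

```bash
cat > m2.py <<'E'
from h import *
C=np.array([.5800,.142]); yaw=-.0935
R3=cv2.Rodrigues(np.array([0,0,yaw]))[0]
W=lambda x,y,z:R3@np.array([x,y,z])+[C[0],C[1],0]
print('campos',[ (-cam(n)[1].T@cam(n)[2]).round(3) for n in('top','scene')])
def box(x0,x1,y0,y1,z0,z1): return [W(x,y,z) for z in(z0,z1) for x,y in((x0,y0),(x1,y0),(x1,y1),(x0,y1))]
bx={'latch':box(-.007,.007,-.286,-.260,.069,.126),'head':box(-.022,.022,-.298,-.248,.045,.069),'keep':box(.036,.064,-.286,-.260,.07,.08),'tray':box(-.085,.085,-.1,.1,.045,.059),'slot':box(-.0355,-.0095,-.096,-.050,.059,.059),'bb':box(-.0455,.0005,.018,.096,.059,.059)}
for n,o,s,sz in(('top',(225,150),4,(200,100)),('scene',(190,160),4,(200,150))):
    im=cv2.imread(f'pics/{n}0.png')[o[1]:o[1]+sz[1],o[0]:o[0]+sz[0]]; im=cv2.resize(im,None,fx=s,fy=s,interpolation=cv2.INTER_CUBIC)
    for k,b in bx.items():
        q=((proj(n,np.array(b))-o+.5)*s-.5).round().astype(int)
        for col,idx in(((255,0,0),[0,1,2,3]),((0,0,255),[4,5,6,7])): cv2.polylines(im,[q[idx].reshape(-1,1,2)],True,col,1)
    cv2.imwrite(f'pics/ov_{n}.png',im)
E
python3 m2.py
```

```text
campos [array([0.371, 0.005, 1.182]), array([1.022, 0.511, 0.964])]
```

View pics/ov_top.png

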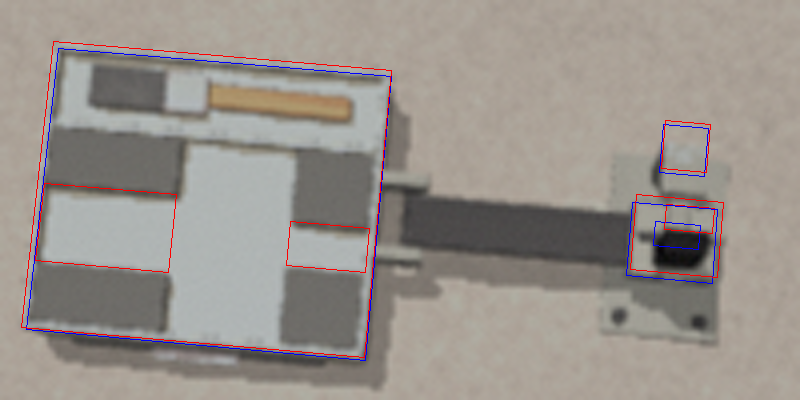

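View pics/ov_scene.png

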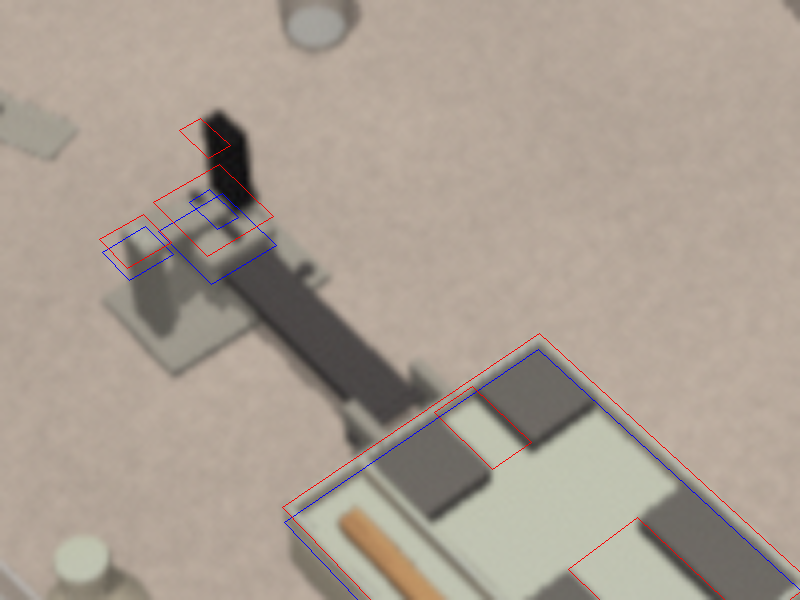

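The overlay shows the latch grip about 15 mm to the -x side of the carrier's axis, at world (0.539, -0.128). The spatula grip is at about (0.5755, -0.381) with heading 1.842. The bay is at carrier (-0.023, -0.020). I'll move above the spatula first.

Request:
{"fn": "send_rows", "kwargs": {
  "targets": [
    [[0.024,0.006,0,0,0,0.094,0.2],[0.048,0.012,0,0,0,0.188,0.2],[0.072,0.018,0,0,0,0.282,0.2],[0.096,0.024,0,0,0,0.376,0.2],[0.12,0.03,0,0,0,0.47,0.2]]
  ]
}}

```text
t: 0.52
tcp_pos: [0.3415, -0.4458, 0.197]
eef_rot: [-0.0, 0.899, 0.439, -0.0]
wrist_force: [-0.2, -0.1, -0.3]
grip_width: 0.051
```

Request:
{"fn": "send_rows", "kwargs": {
  "targets": [
    [[0.024,0.006,0,0,0,0.094,0.2],[0.048,0.012,0,0,0,0.188,0.2],[0.072,0.018,0,0,0,0.282,0.2],[0.096,0.024,0,0,0,0.376,0.2],[0.12,0.03,0,0,0,0.47,0.2]]
  ]
}}

```text
t: 0.93
tcp_pos: [0.4617, -0.4157, 0.1969]
eef_rot: [-0.0, 0.772, 0.636, -0.0]
wrist_force: [-0.0, -0.6, 0.6]
grip_width: 0.0514
```

Request:
{"fn": "send_rows", "kwargs": {
  "targets": [
    [[0.024,0.007,-0.01,0,0,0.094,0.2],[0.048,0.014,-0.03,0,0,0.188,0.2],[0.072,0.021,-0.05,0,0,0.282,0.2],[0.096,0.028,-0.06,0,0,0.376,0.2],[0.115,0.035,-0.07,0,0,0.468,0.2]]
  ]
}}

```text
t: 1.35
tcp_pos: [0.5767, -0.3803, 0.1254]
eef_rot: [-0.001, 0.603, 0.798, -0.0]
wrist_force: [0.1, -0.7, -0.1]
grip_width: 0.0513
```

```bash
cat > st.py <<'E'
from h import *
from scipy.spatial.transform import Rotation as Ro
s=sensors.read_state(); q=s['eef_rot']; R=Ro.from_quat([q[1],q[2],q[3],q[0]]).as_matrix()
print('t',s['t'],'tcp',np.round(s['tcp_pos'],4),'z',R[:,2].round(3),'yang',np.arctan2(R[1,1],R[0,1]).round(4),'F',np.round(s['wrist_force'],1),'T',np.round(s['wrist_torque'],2),'w',round(s['grip_width'],4),'q',np.round(s['qpos'],2))
E
python3 st.py; python3 - <<'E'
from h import *
a=eyes.read_camera('top')[:,:,::-1];b=eyes.read_camera('scene')[:,:,::-1]
x=np.hstack([cv2.resize(a[150:290,400:560],None,fx=2.5,fy=2.5),cv2.resize(b[80:220,100:260],None,fx=2.5,fy=2.5)])
cv2.imwrite('pics/a1.png',x)
E
```

```text
t 1.35 tcp [ 0.5767 -0.3803  0.1254] z [-0.002  0.001 -1.   ] yang 0.2762 F [ 0.1 -0.7 -0.1] T [0.01 0.01 0.04] w 0.0513 q [-0.58  0.56  0.3   1.32  0.    0.71]
```

View pics/a1.png

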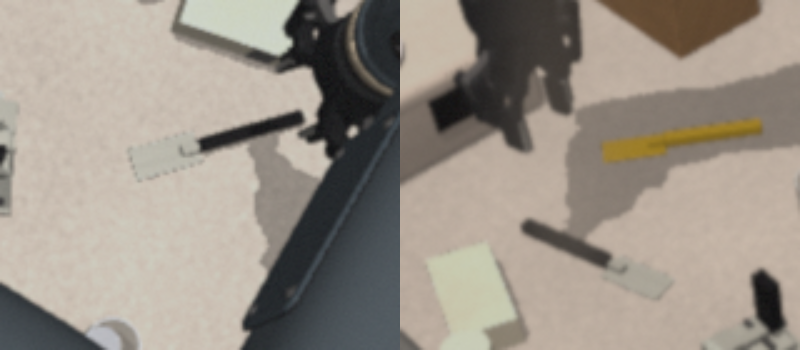

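```bash
python3 - <<'E'
from h import *
P=np.array([.5767,-.3803,.1254])
for n,o in(('top',(400,150)),('scene',(100,80))): print(n,(proj(n,P)[0]-o)*2.5, proj(n,P))
a=eyes.read_camera('top')[:,:,::-1];b=eyes.read_camera('scene')[:,:,::-1]
x=np.hstack([cv2.resize(a[150:290,400:560],None,fx=2.5,fy=2.5),cv2.resize(b[80:220,100:260],None,fx=2.5,fy=2.5)])
cv2.imwrite('pics/a2.png',x)
E
python3 st.py
```

```text
top [279.81593003 108.79382749] [[511.92637201 193.517531  ]]
scene [151.61051937 157.03643395] [[160.64420775 142.81457358]]
t 1.55 tcp [ 0.5754 -0.3808  0.1264] z [-0.002  0.001 -1.   ] yang 0.2705 F [-0.6 -0.1  0.1] T [-0.    0.02 -0.03] w 0.0514 q [-0.58  0.55  0.3   1.32 -0.    0.72]
```

View pics/a2.png

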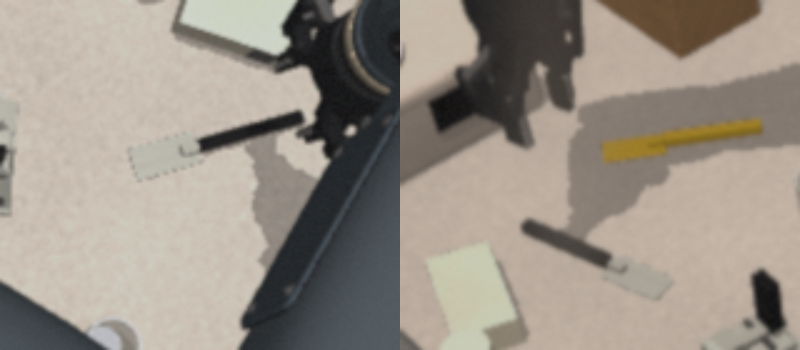

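Request:
{"fn": "send_rows", "kwargs": {
  "targets": [
    [[0,0,-0.02,0,0,0,0.2],[0,0,-0.04,0,0,0,0.2],[0,0,-0.06,0,0,0,0.2],[0,0,-0.075,0,0,0,0.2],[0,0,-0.085,0,0,0,0.2]]
  ]
}}

```text
t: 1.97
tcp_pos: [0.5741, -0.3817, 0.0415]
eef_rot: [-0.001, 0.606, 0.795, -0.0]
wrist_force: [1.0, 0.0, 0.3]
grip_width: 0.0515
```

```bash
python3 st.py; python3 - <<'E'
from h import *
P=sensors.read_state()['tcp_pos']
R=np.array([[.963,.268,0]]);
a=eyes.read_camera('top')[:,:,::-1].copy();b=eyes.read_camera('scene')[:,:,::-1].copy()
A=cv2.resize(a[160:260,440:540],None,fx=4,fy=4);B=cv2.resize(b[110:210,120:220],None,fx=4,fy=4)
for n,I,o in(('top',A,(440,160)),('scene',B,(120,110))):
    for k in(-.026,0,.026):
        q=(proj(n,P+k*R[0])[0]-o)*4; cv2.circle(I,tuple(int(v) for v in q),3,(0,0,255),-1)
cv2.imwrite('pics/a3.png',np.hstack([A,B]))
E
```

```text
t 1.9667 tcp [ 0.5741 -0.3817  0.0415] z [-0.001  0.    -1.   ] yang 0.2684 F [1.  0.  0.3] T [-0.02  0.02  0.01] w 0.0515 q [-0.59  0.6   0.15  1.13 -0.    0.72]
```

View pics/a3.png

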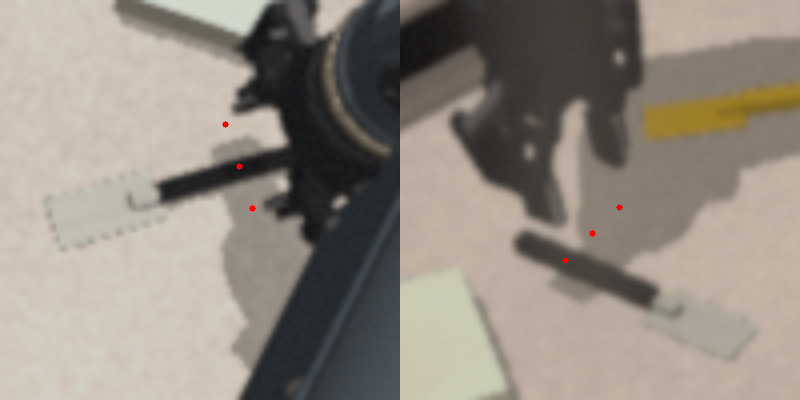

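```bash
python3 - <<'E'
from h import *
T=lambda x,y:(440+x/4,160+y/4)
S=lambda x,y:(120+(x-400)/4,110+y/4)
for a,b in(((238,107),(553,222)),((266,207),(618,165))):
    p=tri({'top':T(*a),'scene':S(*b)}); print(p,proj('top',p)[0]-T(*a),proj('scene',p)[0]-S(*b))
E
```

```text
[ 0.60197437 -0.37034752  0.07779302] [ 0.06301977 -0.05829567] [0.08084983 0.02210286]
[ 0.54476089 -0.38474283  0.0757712 ] [ 0.16992299 -0.15199199] [0.20836172 0.05634775]
```

Request:
{"fn": "send_rows", "kwargs": {
  "targets": [
    [[0.001,0.001,-0.01,0,0,0,0.2],[0.001,0.001,-0.018,0,0,0,0.2],[0.001,0.001,-0.025,0,0,0,0.2],[0.001,0.001,-0.03,0,0,0,0.2],[0.001,0.001,-0.03,0,0,0,0.2]]
  ]
}}

```text
t: 2.48
tcp_pos: [0.5761, -0.3799, 0.0111]
eef_rot: [-0.001, 0.605, 0.796, -0.0]
wrist_force: [-0.6, 0.0, -0.1]
grip_width: 0.0514
```

```bash
python3 st.py; cat > pic.py <<'E'
from h import *
import sys
P=np.array(sensors.read_state()['tcp_pos']); q=sensors.read_state()['eef_rot']
from scipy.spatial.transform import Rotation as Ro
yv=Ro.from_quat([q[1],q[2],q[3],q[0]]).as_matrix()[:,1]
I=[]
for n in('top','scene'):
    a=eyes.read_camera(n)[:,:,::-1].copy(); u=proj(n,P)[0]; o=(u-50).round().astype(int).clip(0); 
    A=cv2.resize(a[o[1]:o[1]+100,o[0]:o[0]+100],(400,400),interpolation=cv2.INTER_CUBIC)
    if len(sys.argv)<3:
      for k in(-.026,0,.026): cv2.circle(A,tuple(int(v) for v in (proj(n,P+k*yv)[0]-o+.5)*4),2,(0,0,255),-1)
    print(n,'origin',o); I.append(A)
cv2.imwrite(f'pics/{sys.argv[1]}.png',np.hstack(I))
E
python3 pic.py a4
```

```text
t 2.4833 tcp [ 0.5761 -0.3799  0.0111] z [-0.002  0.001 -1.   ] yang 0.271 F [-0.6  0.  -0.1] T [0.01 0.02 0.01] w 0.0514 q [-0.58  0.62  0.11  1.07 -0.    0.72]
top origin [445 153]
scene origin [120 128]
```

View pics/a4.png

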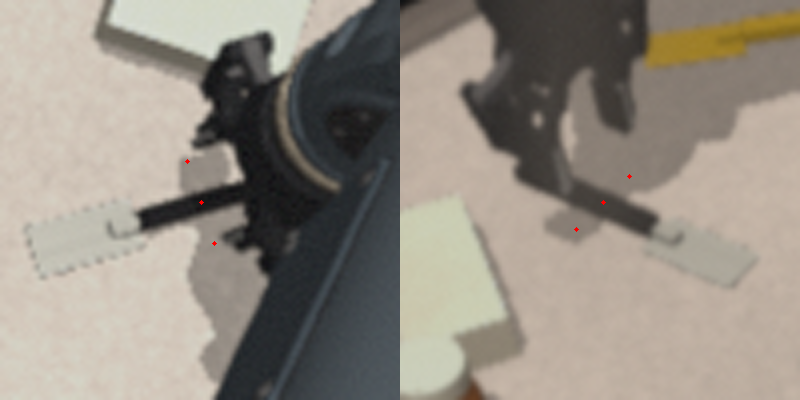

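```bash
python3 - <<'E'
from h import *
T=lambda x,y:(445+x/4-.4,153+y/4-.4)
S=lambda x,y:(120+(x-400)/4-.4,128+y/4-.4)
for a,b in(((198,140),(566,190)),((228,240),(628,130))):
    p=tri({'top':T(*a),'scene':S(*b)}); print(p,proj('top',p)[0]-T(*a),proj('scene',p)[0]-S(*b))
E
```

```text
[ 0.60473536 -0.36572575  0.05199917] [-0.26469442  0.24382819] [-0.34283507 -0.09144107]
[ 0.54661891 -0.38211288  0.05004893] [ 0.04582528 -0.04094359] [0.05679683 0.0149488 ]
```

Request:
{"fn": "send_rows", "kwargs": {
  "targets": [
    [[0,0,-0.003,0,0,0,0.2],[0,0,-0.006,0,0,0,0.2],[0,0,-0.007,0,0,0,0.2],[0,0,-0.007,0,0,0,0.2]]
  ]
}}

```text
t: 2.92
tcp_pos: [0.5765, -0.3802, 0.005]
eef_rot: [-0.0, 0.605, 0.796, -0.0]
wrist_force: [-0.2, -0.7, -0.7]
grip_width: 0.0514
```

Request:
{"fn": "send_rows", "kwargs": {
  "targets": [
    [[0,0,0,0,0,0,-0.2],[0,0,0,0,0,0,-0.4],[0,0,0,0,0,0,-0.5],[0,0,0,0,0,0,-0.5]]
  ]
}}

```text
t: 3.25
tcp_pos: [0.5767, -0.3804, 0.0055]
eef_rot: [0.0, 0.605, 0.796, -0.0]
wrist_force: [0.4, 0.1, -0.1]
grip_width: 0.0216
```

```bash
python3 st.py;python3 pic.py a5
```

```text
t 3.25 tcp [ 0.5767 -0.3804  0.0055] z [ 0. -0. -1.] yang 0.271 F [ 0.4  0.1 -0.1] T [-0.03 -0.01 -0.02] w 0.0216 q [-0.58  0.62  0.11  1.05 -0.    0.72]
top origin [444 153]
scene origin [120 130]
```

View pics/a5.png

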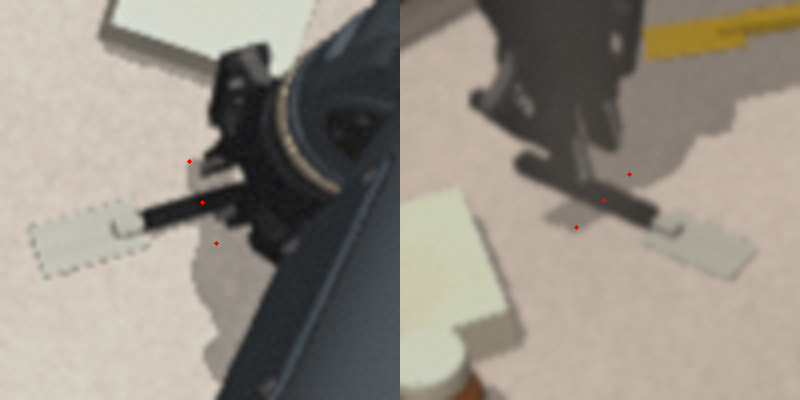

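Request:
{"fn": "send_rows", "kwargs": {
  "targets": [
    [[0,0,0,0,0,0,-0.7],[0,0,0,0,0,0,-0.8],[0,0,0,0,0,0,-1],[0,0,0,0,0,0,-1]]
  ]
}}

```text
t: 3.68
tcp_pos: [0.5767, -0.3803, 0.0054]
eef_rot: [-0.0, 0.605, 0.796, -0.0]
wrist_force: [-0.5, 0.5, -0.5]
grip_width: 0.0001
```

```bash
python3 st.py;python3 pic.py a6 1
```

```text
t 3.6833 tcp [ 0.5767 -0.3803  0.0054] z [-0. -0. -1.] yang 0.271 F [-0.5  0.5 -0.5] T [ 0.06 -0.01 -0.02] w 0.0001 q [-0.58  0.62  0.1   1.05 -0.    0.72]
top origin [444 153]
scene origin [120 130]
```

View pics/a6.png

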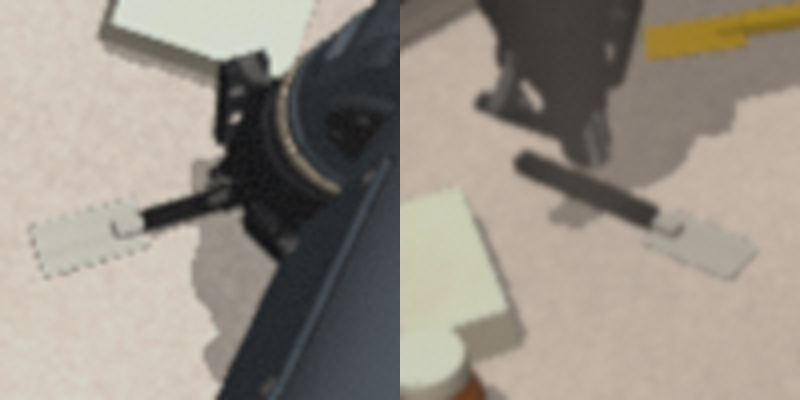

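```bash
python3 - <<'E'
from h import *
T=lambda x,y:(444+x/4-.4,153+y/4-.4)
S=lambda x,y:(120+(x-400)/4-.4,130+y/4-.4)
for a in [(205,195),(212,195),(208,205)]:
    p=tri({'top':T(*a),'scene':S(587,165)}); print(p,proj('top',p)[0]-T(*a))
E
python3 - <<'E'
import cv2
a=cv2.imread('pics/a6.png'); cv2.imwrite('pics/a6z.png',cv2.resize(a[130:250,100:300],(800,480),interpolation=cv2.INTER_CUBIC))
E
```

```text
[ 0.57863996 -0.37495623  0.03930643] [ 1.63284647 -1.51695757]
[ 0.57808882 -0.37884065  0.03669847] [ 1.18736525 -1.09548541]
[ 0.57483015 -0.37973373  0.03286465] [ 2.08809222 -1.94639545]
```

View pics/a6z.png

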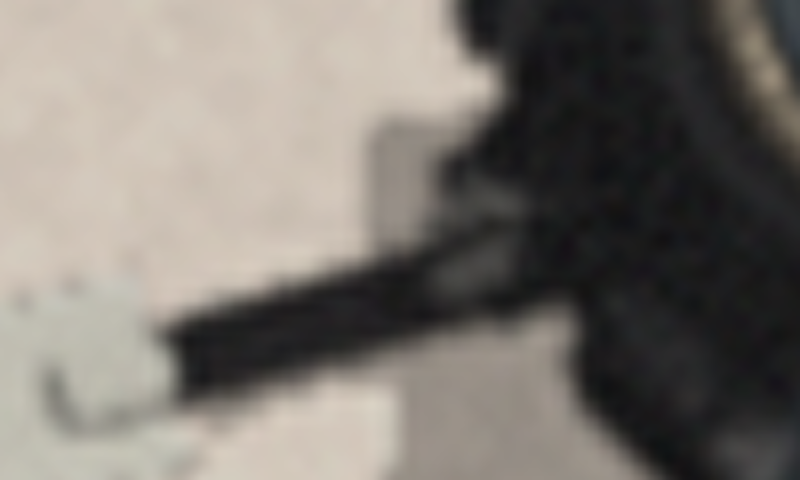

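The fingers shut to 0 mm in free air. Triangulation puts the real fingertips about 30 mm above the reported TCP, so the z reading can't be trusted. I'll open and go lower in small steps, watching both the force and the camera.

Request:
{"fn": "send_rows", "kwargs": {
  "targets": [
    [[0,0,0,0,0,0,0],[0,0,0,0,0,0,0],[0,0,0,0,0,0,0],[0,0,-0.005,0,0,0,0],[0,0,-0.01,0,0,0,0]]
  ]
}}

```text
t: 4.2
tcp_pos: [0.5769, -0.3805, -0.0048]
eef_rot: [0.0, 0.605, 0.796, -0.0]
wrist_force: [0.1, -0.2, -0.9]
grip_width: 0.0428
```

Request:
{"fn": "send_rows", "kwargs": {
  "targets": [
    [[0,0,-0.003,0,0,0,0],[0,0,-0.006,0,0,0,0],[0,0,-0.008,0,0,0,0],[0,0,-0.01,0,0,0,0],[0,0,-0.01,0,0,0,0]]
  ]
}}

```text
t: 4.62
tcp_pos: [0.5764, -0.3802, -0.0152]
eef_rot: [-0.0, 0.605, 0.796, -0.0]
wrist_force: [-0.5, -0.4, 0.3]
grip_width: 0.0427
```

```bash
python3 st.py;python3 pic.py a7 1
```

```text
t 4.6167 tcp [ 0.5764 -0.3802 -0.0152] z [-0.001  0.    -1.   ] yang 0.271 F [-0.5 -0.4  0.3] T [-0.03  0.01  0.01] w 0.0427 q [-0.58  0.64  0.08  1.01 -0.    0.72]
top origin [441 155]
scene origin [122 136]
```

View pics/a7.png

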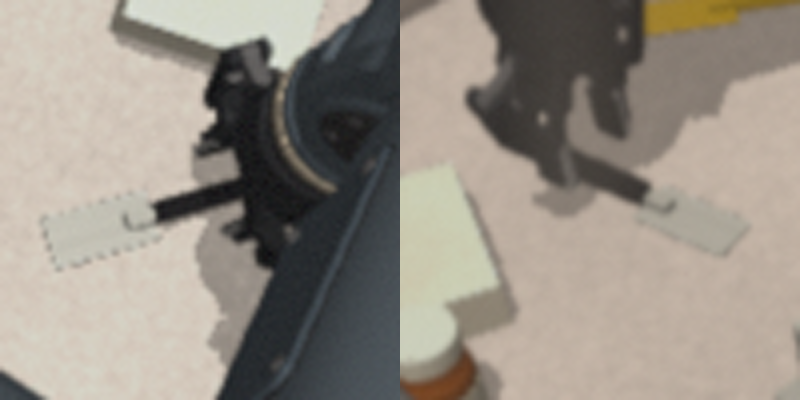

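```bash
python3 - <<'E'
from h import *
T=lambda x,y:(441+x/4-.4,155+y/4-.4)
S=lambda x,y:(122+(x-400)/4-.4,136+y/4-.4)
for a,b in(((200,151),(570,187)),((230,237),(623,136))):
    p=tri({'top':T(*a),'scene':S(*b)}); print(p,proj('top',p)[0]-T(*a))
E
```

```text
[ 0.60023491 -0.36760432  0.02254765] [ 0.1367777  -0.12600585]
[ 0.54889348 -0.38501549  0.01753772] [ 0.13472945 -0.12047491]
```

Request:
{"fn": "send_rows", "kwargs": {
  "targets": [
    [[0,0,-0.003,0,0,0,0],[0,0,-0.005,0,0,0,0],[0,0,-0.005,0,0,0,0]]
  ]
}}

```text
t: 4.97
tcp_pos: [0.5764, -0.3802, -0.0201]
eef_rot: [-0.0, 0.605, 0.796, -0.0]
wrist_force: [0.0, -0.1, -0.4]
grip_width: 0.0427
```

Request:
{"fn": "send_rows", "kwargs": {
  "targets": [
    [[0,0,-0.002,0,0,0,-0.3],[0,0,-0.004,0,0,0,-0.3],[0,0,-0.004,0,0,0,-0.3]]
  ]
}}

```text
t: 5.22
tcp_pos: [0.5764, -0.3802, -0.0241]
eef_rot: [-0.0, 0.605, 0.796, -0.0]
wrist_force: [0.3, -0.3, 0.7]
grip_width: 0.0299
```

Request:
{"fn": "send_rows", "kwargs": {
  "targets": [
    [[0,0,-0.002,0,0,0,-0.3],[0,0,-0.003,0,0,0,-0.3],[0,0,-0.003,0,0,0,-0.3]]
  ]
}}

```text
t: 5.47
tcp_pos: [0.5765, -0.3802, -0.0269]
eef_rot: [-0.0, 0.605, 0.796, -0.0]
wrist_force: [0.7, 0.0, -0.7]
grip_width: 0.0299
```

Request:
{"fn": "send_rows", "kwargs": {
  "targets": [
    [[0,0,-0.001,0,0,0,-0.3],[0,0,-0.002,0,0,0,-0.3],[0,0,-0.002,0,0,0,-0.3]]
  ]
}}

```text
t: 5.72
tcp_pos: [0.5766, -0.3803, -0.0288]
eef_rot: [-0.0, 0.605, 0.796, -0.0]
wrist_force: [0.5, 0.1, 0.3]
grip_width: 0.0303
```

```bash
python3 st.py;python3 pic.py a8 1
```

```text
t 5.7167 tcp [ 0.5766 -0.3803 -0.0288] z [-0.  0. -1.] yang 0.271 F [0.5 0.1 0.3] T [-0.02  0.03 -0.01] w 0.0303 q [-0.58  0.65  0.06  0.98 -0.    0.72]
top origin [440 156]
scene origin [123 139]
```

View pics/a8.png

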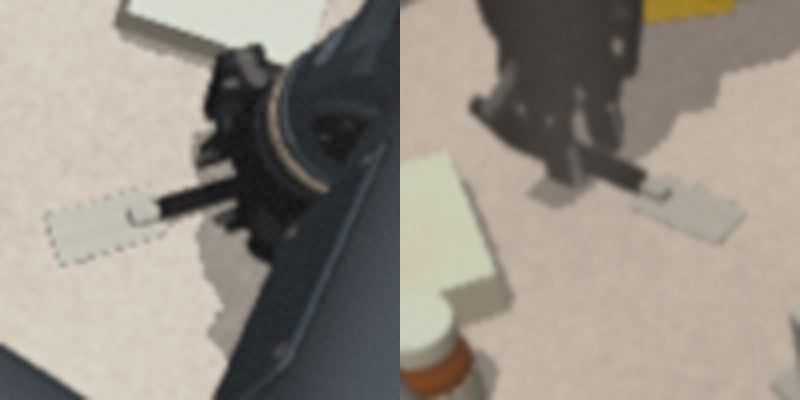

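Request:
{"fn": "send_rows", "kwargs": {
  "targets": [
    [[0,0,-0.001,0,0,0,-0.4],[0,0,-0.002,0,0,0,-0.4],[0,0,-0.002,0,0,0,-0.4]]
  ]
}}

```text
t: 6.07
tcp_pos: [0.5766, -0.3803, -0.0308]
eef_rot: [-0.0, 0.605, 0.796, -0.0]
wrist_force: [-1.0, -0.5, -0.2]
grip_width: 0.0257
```

Request:
{"fn": "send_rows", "kwargs": {
  "targets": [
    [[0,0,-0.001,0,0,0,-0.4],[0,0,-0.002,0,0,0,-0.4],[0,0,-0.002,0,0,0,-0.4]]
  ]
}}

```text
t: 6.32
tcp_pos: [0.5765, -0.3802, -0.0329]
eef_rot: [-0.0, 0.605, 0.796, -0.0]
wrist_force: [-1.3, -0.6, 0.1]
grip_width: 0.0261
```

```bash
python3 st.py;python3 pic.py a9 1;  python3 - <<'E'
import cv2
a=cv2.imread('pics/a9.png'); cv2.imwrite('pics/a9z.png',cv2.resize(a[60:260,450:650],(600,600),interpolation=cv2.INTER_CUBIC))
E
```

```text
t 6.3167 tcp [ 0.5765 -0.3802 -0.0329] z [-0.  0. -1.] yang 0.271 F [-1.3 -0.6  0.1] T [ 0.01  0.   -0.02] w 0.0261 q [-0.58  0.66  0.06  0.97 -0.    0.72]
top origin [439 156]
scene origin [123 141]
```

View pics/a9z.png

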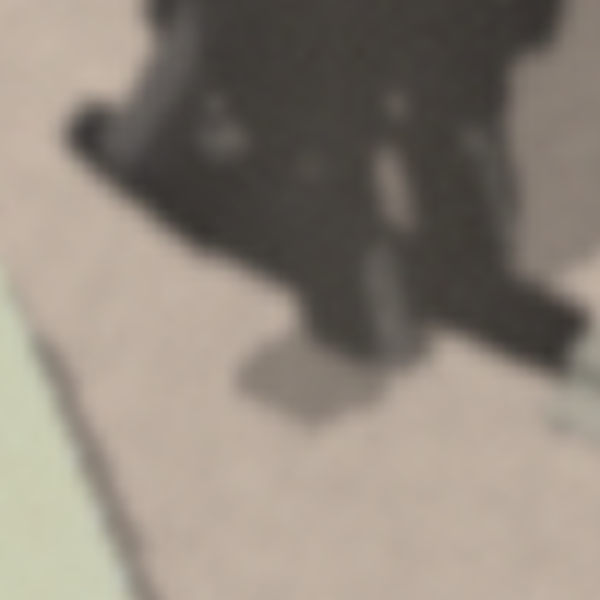

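Request:
{"fn": "send_rows", "kwargs": {
  "targets": [
    [[0,0,-0.001,0,0,0,-0.6],[0,0,-0.001,0,0,0,-0.8],[0,0,-0.001,0,0,0,-1],[0,0,-0.001,0,0,0,-1],[0,0,-0.001,0,0,0,-1]]
  ]
}}

```text
t: 6.83
tcp_pos: [0.5769, -0.3805, -0.0333]
eef_rot: [0.0, 0.605, 0.796, -0.0]
wrist_force: [-0.6, 0.3, 4.3]
grip_width: 0.0124
```

```bash
python3 st.py;python3 pic.py a10 1
```

```text
t 6.8333 tcp [ 0.5769 -0.3805 -0.0333] z [ 0. -0. -1.] yang 0.271 F [-0.6  0.3  4.3] T [0.04 0.06 0.05] w 0.0124 q [-0.58  0.66  0.06  0.97 -0.    0.72]
top origin [439 156]
scene origin [123 141]
```

View pics/a10.png

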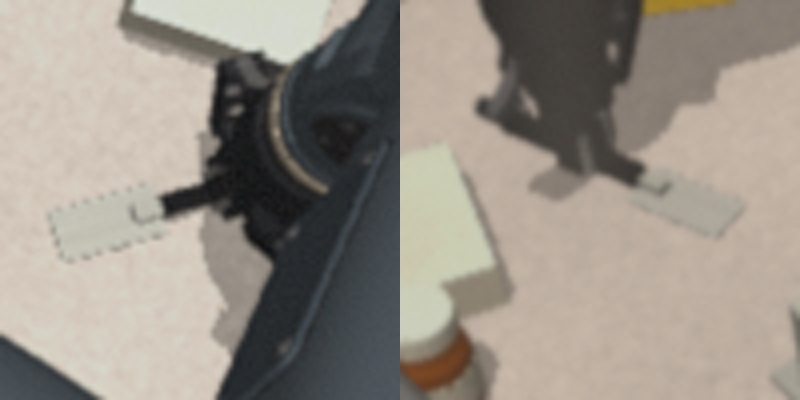

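Request:
{"fn": "send_rows", "kwargs": {
  "targets": [
    [[0,0,0.01,0,0,0,-1],[0,0,0.025,0,0,0,-1],[0,0,0.04,0,0,0,-1],[0,0,0.06,0,0,0,-1],[0,0,0.08,0,0,0,-1]]
  ]
}}

```text
t: 7.35
tcp_pos: [0.5761, -0.3799, 0.047]
eef_rot: [-0.001, 0.605, 0.796, -0.0]
wrist_force: [0.9, -0.7, -1.4]
grip_width: 0.0126
```

```bash
python3 st.py;python3 pic.py a11 1
```

```text
t 7.35 tcp [ 0.5761 -0.3799  0.047 ] z [-0.001  0.001 -1.   ] yang 0.271 F [ 0.9 -0.7 -1.4] T [-0.04 -0.06 -0.07] w 0.0126 q [-0.58  0.59  0.16  1.14 -0.    0.72]
top origin [450 150]
scene origin [117 118]
```

View pics/a11.png

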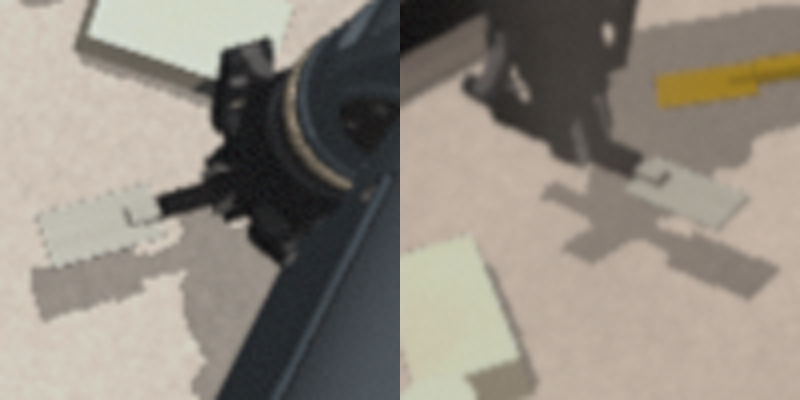

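Request:
{"fn": "send_rows", "kwargs": {
  "targets": [
    [[0,0,0.02,0,0,0,-1],[0,0.005,0.045,0,0,0,-1],[0,0.015,0.07,0,0,0,-1],[0,0.03,0.09,0,0,0,-1],[0,0.05,0.105,0,0,0,-1]]
  ]
}}

```text
t: 7.87
tcp_pos: [0.5766, -0.3308, 0.1526]
eef_rot: [0.0, 0.606, 0.796, -0.0]
wrist_force: [0.7, 0.2, -0.7]
grip_width: 0.0124
```

Request:
{"fn": "send_rows", "kwargs": {
  "targets": [
    [[-0.001,0.025,0,0,0,-0.025,-1],[-0.002,0.055,0,0,0,-0.05,-1],[-0.004,0.085,0,0,0,-0.075,-1],[-0.006,0.115,0,0,0,-0.1,-1],[-0.008,0.145,0,0,0,-0.125,-1]]
  ]
}}

```text
t: 8.28
tcp_pos: [0.5679, -0.1839, 0.1508]
eef_rot: [-0.001, 0.654, 0.756, -0.0]
wrist_force: [0.4, -0.3, -1.2]
grip_width: 0.0125
```

Request:
{"fn": "send_rows", "kwargs": {
  "targets": [
    [[-0.001,0.03,0,0,0,-0.025,-1],[-0.002,0.06,0,0,0,-0.05,-1],[-0.004,0.09,0,0,0,-0.075,-1],[-0.006,0.12,0,0,0,-0.1,-1],[-0.008,0.15,0,0,0,-0.125,-1]]
  ]
}}

```text
t: 8.7
tcp_pos: [0.5599, -0.0339, 0.1509]
eef_rot: [-0.0, 0.7, 0.714, -0.0]
wrist_force: [-0.0, -0.2, -0.8]
grip_width: 0.0124
```

Request:
{"fn": "send_rows", "kwargs": {
  "targets": [
    [[-0.001,0.03,0,0,0,-0.025,-1],[-0.002,0.06,0,0,0,-0.05,-1],[-0.004,0.09,-0.01,0,0,-0.075,-1],[-0.005,0.12,-0.025,0,0,-0.1,-1],[-0.005,0.159,-0.04,0,0,-0.115,-1]]
  ]
}}

```text
t: 9.12
tcp_pos: [0.5552, 0.1241, 0.1109]
eef_rot: [0.0, 0.74, 0.672, -0.0]
wrist_force: [1.5, -0.0, -1.1]
grip_width: 0.0127
```

```bash
python3 st.py;python3 pic.py a12 1
```

```text
t 9.1167 tcp [0.5552 0.1241 0.1109] z [ 0. -0. -1.] yang -0.0965 F [ 1.5 -0.  -1.1] T [-0.06 -0.04 -0.01] w 0.0127 q [ 0.22  0.35 -0.07  1.14 -0.    1.89]
top origin [231 156]
scene origin [279 218]
```

View pics/a12.png

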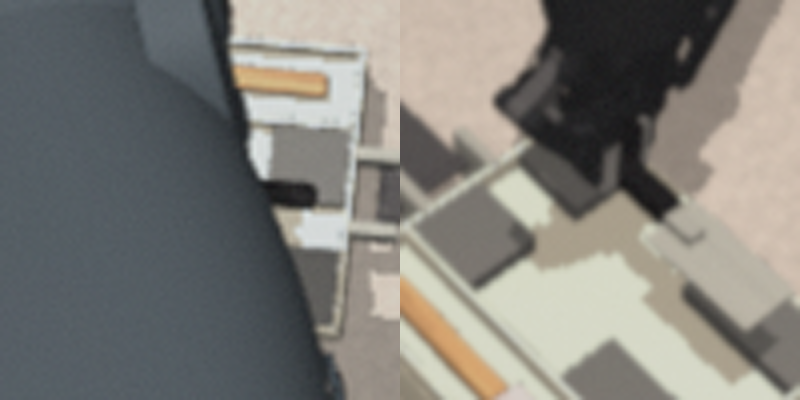

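```bash
cat > m3.py <<'E'
from h import *
import sys
C=np.array([.5800,.142]); yaw=-.0935; Rz=np.array([[np.cos(yaw),-np.sin(yaw)],[np.sin(yaw),np.cos(yaw)]])
T=lambda x,y,o=(231,156):(o[0]+x/4-.4,o[1]+y/4-.4)
S=lambda x,y,o=(279,218):(o[0]+(x-400)/4-.4,o[1]+y/4-.4)
c=lambda p:np.round(np.r_[Rz.T@(p[:2]-C),p[2]],4)
for z in(.140,.148,.156): print('end',c(plane('top',T(317,194),z)))
# predicted: 
tcp=np.array(sensors.read_state()['tcp_pos']); d=Rz@[0,1]
print('tcp carrier',c(tcp))
zz=tcp[2]+.0335
for k,w,h in((.105,.016,.003),(.105,-.016,.003),(.040,.016,.003),(.040,-.016,.003),(-.065,0,.007)):
    p=np.r_[tcp[:2]+Rz@[w,k],zz+h]; u=proj('scene',p)[0]; v=proj('top',p)[0]; print(k,w,'scene pic',(u-(279,218)+.4)*4+(400,0),'top',(v-(231,156)+.4)*4)
E
python3 m3.py
```

```text
end [-0.0188 -0.0847  0.14  ]
end [-0.0202 -0.0852  0.148 ]
end [-0.0215 -0.0858  0.156 ]
tcp carrier [-0.025  -0.0166  0.1086]
0.105 0.016 scene pic [742.96469304 325.78621323] top [ -0.39820501 146.77173579]
0.105 -0.016 scene pic [794.08731353 286.41586317] top [ -7.02184926 205.02481802]
0.04 0.016 scene pic [643.5852059  232.75301376] top [118.88132941 157.10017022]
0.04 -0.016 scene pic [694.49276579 195.85685862] top [112.62946934 215.48933715]
-0.065 0 scene pic [520.9482313   72.13831819] top [309.21762524 201.86130695]
```

Request:
{"fn": "send_rows", "kwargs": {
  "targets": [
    [[-0.001,-0.003,-0.015,0,0,0.003,-1],[-0.001,-0.003,-0.03,0,0,0.003,-1],[-0.001,-0.003,-0.045,0,0,0.003,-1],[-0.001,-0.003,-0.06,0,0,0.003,-1],[-0.001,-0.003,-0.068,0,0,0.003,-1]]
  ]
}}

```text
t: 9.63
tcp_pos: [0.5534, 0.12, 0.0415]
eef_rot: [-0.001, 0.739, 0.674, -0.001]
wrist_force: [0.6, -0.4, 0.2]
grip_width: 0.0123
```

```bash
python3 st.py;python3 pic.py a13 1
```

```text
t 9.6333 tcp [0.5534 0.12   0.0415] z [-0.003 -0.001 -1.   ] yang -0.091 F [ 0.6 -0.4  0.2] T [-0.04  0.03  0.01] w 0.0123 q [ 0.21  0.4  -0.19  0.98 -0.    1.88]
top origin [236 161]
scene origin [276 236]
```

View pics/a13.png

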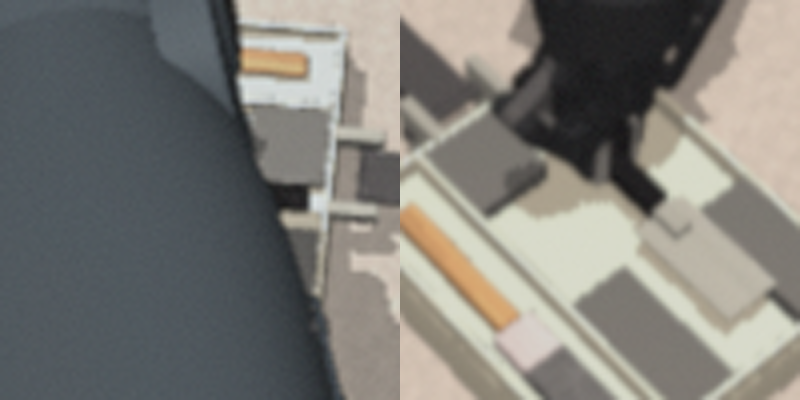

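```bash
python3 - <<'E'
from h import *
C=np.array([.5800,.142]); yaw=-.0935; Rz=np.array([[np.cos(yaw),-np.sin(yaw)],[np.sin(yaw),np.cos(yaw)]])
T=lambda x,y,o=(236,161):(o[0]+x/4-.4,o[1]+y/4-.4)
S=lambda x,y,o=(276,236):(o[0]+(x-400)/4-.4,o[1]+y/4-.4)
c=lambda p:np.round(np.r_[Rz.T@(p[:2]-C),p[2]],4)
for p in((725,322),(777,288),(638,235),(712,205)): print('blade',c(plane('scene',S(*p),.078)))
for p in((628,268),(735,372),(707,193),(580,303)): print('block',c(plane('scene',S(*p),.059)))
for p in((282,185),(310,190),(275,207),(308,210)): print('handle',c(plane('top',T(*p),.085)))
for p in((258,165),(326,187),(282,213)): print('blk top',c(plane('top',T(*p),.059)))
E
```

```text
blade [-0.0061  0.0799  0.078 ]
blade [-0.0377  0.0825  0.078 ]
blade [-0.0072  0.0182  0.078 ]
blade [-0.0463  0.0287  0.078 ]
block [0.0003 0.0206 0.059 ]
block [0.     0.0953 0.059 ]
block [-0.059   0.0138  0.059 ]
block [0.031  0.0203 0.059 ]
handle [-0.0165 -0.073   0.085 ]
handle [-0.018  -0.0892  0.085 ]
handle [-0.0295 -0.0703  0.085 ]
handle [-0.0295 -0.0891  0.085 ]
blk top [-0.0018 -0.056   0.059 ]
blk top [-0.0112 -0.0967  0.059 ]
blk top [-0.0287 -0.0726  0.059 ]
```

Request:
{"fn": "send_rows", "kwargs": {
  "targets": [
    [[0,0.003,-0.006,0,0,0,-1],[0,0.003,-0.012,0,0,0,-1],[0,0.003,-0.018,0,0,0,-1],[0,0.003,-0.024,0,0,0,-1],[0,0.003,-0.026,0,0,0,-1]]
  ]
}}

```text
t: 10.15
tcp_pos: [0.5542, 0.1235, 0.0165]
eef_rot: [-0.0, 0.739, 0.674, -0.0]
wrist_force: [0.3, 0.5, -1.0]
grip_width: 0.012
```

Request:
{"fn": "send_rows", "kwargs": {
  "targets": [
    [[0,0,-0.001,0,0,0,-1],[0,0,-0.002,0,0,0,-1],[0,0,-0.002,0,0,0,-1]]
  ]
}}

```text
t: 10.4
tcp_pos: [0.5547, 0.1236, 0.0154]
eef_rot: [-0.0, 0.739, 0.674, -0.0]
wrist_force: [-0.4, 1.3, -0.9]
grip_width: 0.0126
```

```bash
python3 st.py;python3 pic.py a14 1
```

```text
t 10.4 tcp [0.5547 0.1236 0.0154] z [-0.  0. -1.] yang -0.0911 F [-0.4  1.3 -0.9] T [0.   0.04 0.01] w 0.0126 q [ 0.22  0.43 -0.22  0.92  0.    1.88]
top origin [236 163]
scene origin [277 244]
```

View pics/a14.png

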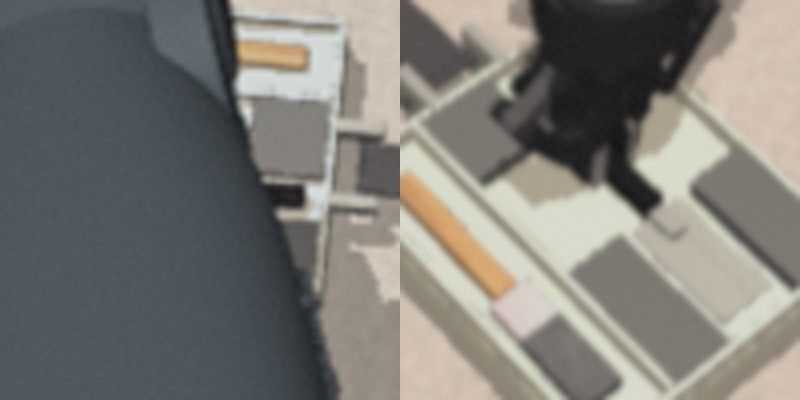

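Request:
{"fn": "send_rows", "kwargs": {
  "targets": [
    [[0,0,-0.001,0,0,0,-1],[0,0,-0.002,0,0,0,-1],[0,0,-0.002,0,0,0,-1]]
  ]
}}

```text
t: 10.75
tcp_pos: [0.5546, 0.1235, 0.0133]
eef_rot: [-0.0, 0.739, 0.674, -0.0]
wrist_force: [0.3, -0.7, -0.1]
grip_width: 0.0122
```

Request:
{"fn": "send_rows", "kwargs": {
  "targets": [
    [[0,0,-0.001,0,0,0,-1],[0,0,-0.0015,0,0,0,-1],[0,0,-0.0015,0,0,0,-1]]
  ]
}}

```text
t: 11.0
tcp_pos: [0.5546, 0.1235, 0.0118]
eef_rot: [-0.0, 0.739, 0.674, -0.0]
wrist_force: [-0.4, 0.2, 0.1]
grip_width: 0.0122
```

```bash
python3 st.py
```

```text
t 11.0 tcp [0.5546 0.1235 0.0118] z [-0. -0. -1.] yang -0.091 F [-0.4  0.2  0.1] T [-0.04 -0.03  0.01] w 0.0122 q [ 0.22  0.43 -0.23  0.91  0.    1.88]
```

Request:
{"fn": "send_rows", "kwargs": {
  "targets": [
    [[0,0,-0.0005,0,0,0,-1],[0,0,-0.001,0,0,0,-1],[0,0,-0.001,0,0,0,-1]]
  ]
}}

```text
t: 11.25
tcp_pos: [0.5547, 0.1236, 0.0117]
eef_rot: [0.0, 0.739, 0.674, 0.0]
wrist_force: [-3.3, -0.6, 8.3]
grip_width: 0.0122
```

Request:
{"fn": "send_rows", "kwargs": {
  "targets": [
    [[0,0,-0.0005,0,0,0,-1],[0,0,-0.001,0,0,0,-1],[0,0,-0.001,0,0,0,-1]]
  ]
}}

```text
t: 11.5
tcp_pos: [0.5547, 0.1235, 0.0117]
eef_rot: [0.0, 0.739, 0.674, 0.0]
wrist_force: [-6.0, -1.4, 17.5]
grip_width: 0.0122
```

Request:
{"fn": "send_rows", "kwargs": {
  "targets": [
    [[0,0,-0.0005,0,0,0,-1],[0,0,-0.001,0,0,0,-1],[0,0,-0.001,0,0,0,-1]]
  ]
}}

```text
t: 11.75
tcp_pos: [0.5547, 0.1236, 0.0116]
eef_rot: [0.0, 0.739, 0.674, 0.001]
wrist_force: [-9.7, -2.0, 29.1]
grip_width: 0.012
```

```bash
python3 st.py;python3 pic.py a15 1
```

```text
t 11.75 tcp [0.5547 0.1236 0.0116] z [ 0.002  0.    -1.   ] yang -0.0911 F [-9.7 -2.  29.1] T [-0.44  2.05 -0.03] w 0.012 q [ 0.22  0.43 -0.23  0.91  0.    1.88]
top origin [236 163]
scene origin [277 245]
```

View pics/a15.png

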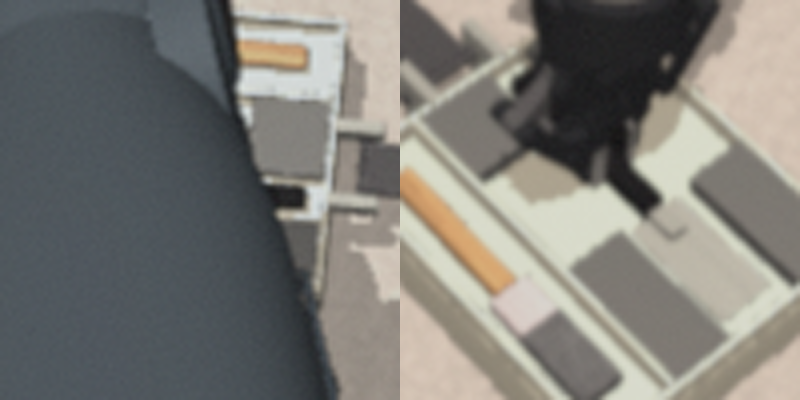

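Contact came at z 0.0117, exactly where the grasp height predicted the tray floor. I'll take off the load and then release.

Request:
{"fn": "send_rows", "kwargs": {
  "targets": [
    [[0,0,0.0015,0,0,0,-1],[0,0,0.0025,0,0,0,-1],[0,0,0.0025,0,0,0,-1]]
  ]
}}

```text
t: 12.1
tcp_pos: [0.5549, 0.1236, 0.0117]
eef_rot: [0.0, 0.739, 0.674, 0.0]
wrist_force: [-2.0, -0.4, 8.5]
grip_width: 0.0124
```

Request:
{"fn": "send_rows", "kwargs": {
  "targets": [
    [[0,0,0,0,0,0,-0.7],[0,0,0,0,0,0,-0.5],[0,0,0,0,0,0,-0.3],[0,0,0,0,0,0,-0.2],[0,0,0,0,0,0,-0.2]]
  ]
}}

```text
t: 12.52
tcp_pos: [0.5545, 0.1235, 0.0111]
eef_rot: [-0.0, 0.739, 0.674, -0.0]
wrist_force: [-0.9, 0.2, 0.4]
grip_width: 0.0343
```

Request:
{"fn": "send_rows", "kwargs": {
  "targets": [
    [[0,0,0.005,0,0,0,-0.2],[0,0,0.02,0,0,0,-0.2],[0,0,0.05,0,0,0,-0.2],[0,0,0.08,0,0,0,-0.2],[0,0,0.11,0,0,0,-0.2]]
  ]
}}

```text
t: 12.93
tcp_pos: [0.5542, 0.1234, 0.1228]
eef_rot: [-0.0, 0.739, 0.674, -0.0]
wrist_force: [0.0, -0.5, -0.8]
grip_width: 0.0343
```

```bash
python3 st.py;python3 pic.py a16 1
```

```text
t 12.9333 tcp [0.5542 0.1234 0.1228] z [-0.001 -0.    -1.   ] yang -0.091 F [ 0.  -0.5 -0.8] T [ 0.06 -0.   -0.01] w 0.0343 q [ 0.22  0.35 -0.06  1.17  0.    1.88]
top origin [231 155]
scene origin [279 214]
```

View pics/a16.png

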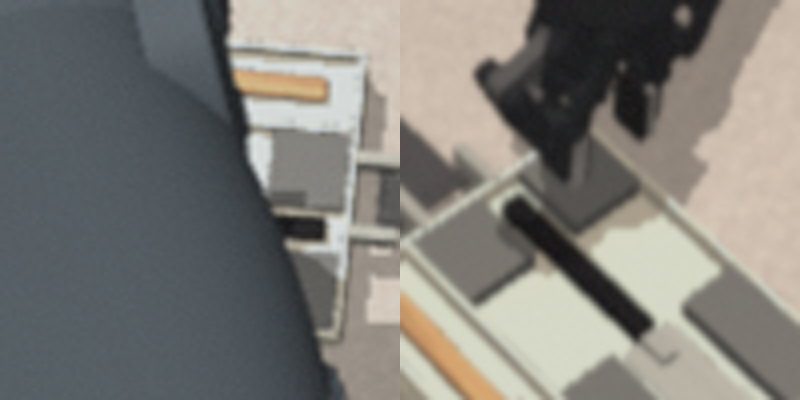

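Request:
{"fn": "send_rows", "kwargs": {
  "targets": [
    [[-0.002,-0.02,0.02,0,0,0,-0.2],[-0.004,-0.045,0.02,0,0,0,-0.2],[-0.006,-0.075,0.02,0,0,0,-0.2],[-0.008,-0.1,0.02,0,0,0,-0.2],[-0.01,-0.125,0.02,0,0,0,-0.2]]
  ]
}}

```text
t: 13.45
tcp_pos: [0.5443, -0.0026, 0.1413]
eef_rot: [-0.0, 0.738, 0.674, -0.0]
wrist_force: [0.6, -0.2, -0.3]
grip_width: 0.0339
```

Request:
{"fn": "send_rows", "kwargs": {
  "targets": [
    [[-0.001,-0.03,0,0,0,0,-0.2],[-0.002,-0.06,0,0,0,0,-0.2],[-0.003,-0.09,0,0,0,0,-0.2],[-0.004,-0.11,0,0,0,0,-0.2],[-0.005,-0.126,0,0,0,0,-0.2]]
  ]
}}

```text
t: 13.87
tcp_pos: [0.5392, -0.1294, 0.1412]
eef_rot: [-0.0, 0.739, 0.674, -0.0]
wrist_force: [0.2, 0.5, -0.6]
grip_width: 0.0342
```

```bash
python3 st.py;python3 pic.py a17; python3 - <<'E'
from h import *
a=eyes.read_camera('top')[:,:,::-1]; cv2.imwrite('pics/b1.png',a)
a=eyes.read_camera('scene')[:,:,::-1]; cv2.imwrite('pics/b2.png',cv2.resize(a[200:380,230:430],(800,600)[:1]+(720,)) [:600])
E
```

```text
t 13.8667 tcp [ 0.5392 -0.1294  0.1412] z [-0. -0. -1.] yang -0.0924 F [ 0.2  0.5 -0.6] T [-0.02  0.04  0.02] w 0.0342 q [-0.24  0.31 -0.06  1.2  -0.    1.43]
top origin [348 160]
scene origin [196 135]
```

View pics/a17.png

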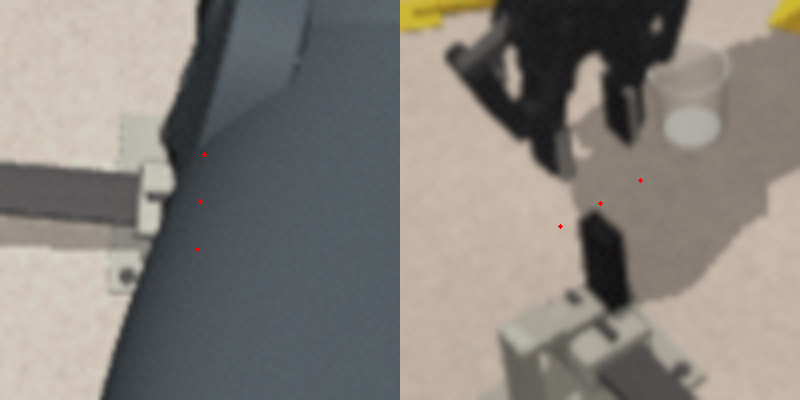

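View pics/b1.png

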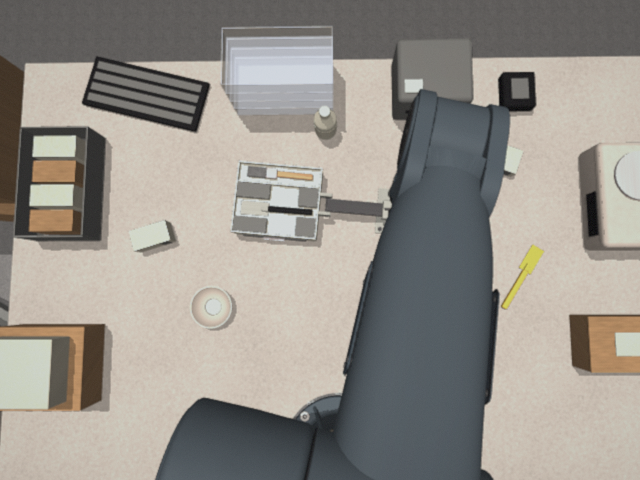

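View pics/b2.png

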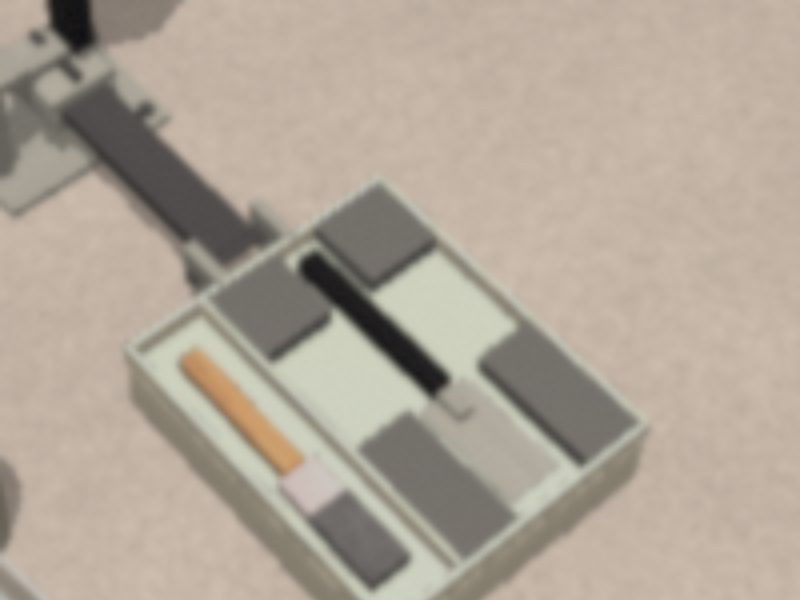

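Request:
{"fn": "send_rows", "kwargs": {
  "targets": [
    [[0,0.001,-0.01,0,0,0,-0.2],[0,0.001,-0.02,0,0,0,-0.2],[0,0.001,-0.03,0,0,0,-0.2],[0,0.001,-0.04,0,0,0,-0.2],[0,0.001,-0.045,0,0,0,-0.2]]
  ]
}}

```text
t: 14.48
tcp_pos: [0.5387, -0.1257, 0.0943]
eef_rot: [-0.001, 0.738, 0.675, -0.001]
wrist_force: [0.2, 0.9, -0.1]
grip_width: 0.0344
```

```bash
python3 st.py;python3 pic.py a18 1
```

```text
t 14.4833 tcp [ 0.5387 -0.1257  0.0943] z [-0.002  0.001 -1.   ] yang -0.0901 F [ 0.2  0.9 -0.1] T [ 0.04  0.01 -0.04] w 0.0344 q [-0.23  0.34 -0.14  1.09 -0.    1.43]
top origin [343 164]
scene origin [199 151]
```

View pics/a18.png

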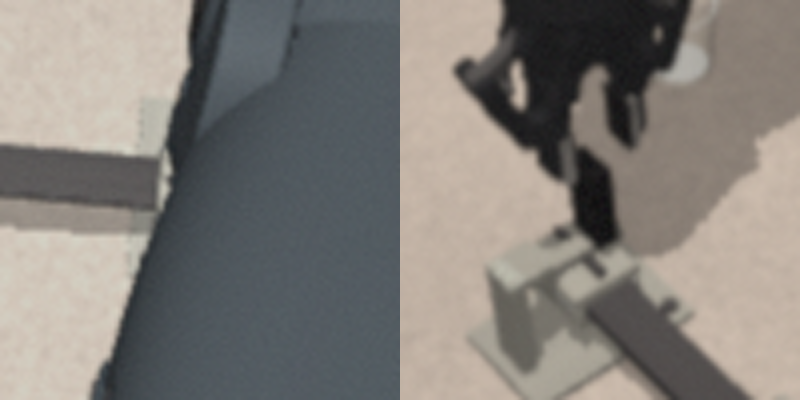

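Request:
{"fn": "send_rows", "kwargs": {
  "targets": [
    [[0,0,-0.005,0,0,0,-0.2],[0,0,-0.01,0,0,0,-0.2],[0,0,-0.015,0,0,0,-0.2],[0,0,-0.02,0,0,0,-0.2]]
  ]
}}

```text
t: 14.92
tcp_pos: [0.5398, -0.1265, 0.0761]
eef_rot: [0.0, 0.739, 0.674, 0.0]
wrist_force: [-0.1, 0.2, -0.2]
grip_width: 0.0343
```

```bash
python3 st.py;python3 pic.py a19 1;python3 - <<'E'
import cv2
a=cv2.imread('pics/a19.png'); cv2.imwrite('pics/a19z.png',cv2.resize(a[50:250,450:700],(750,600),interpolation=cv2.INTER_CUBIC))
E
```

```text
t 14.9167 tcp [ 0.5398 -0.1265  0.0761] z [ 0. -0. -1.] yang -0.0911 F [-0.1  0.2 -0.2] T [ 0.02  0.07 -0.01] w 0.0343 q [-0.23  0.35 -0.17  1.05  0.    1.43]
top origin [343 164]
scene origin [199 157]
```

View pics/a19z.png

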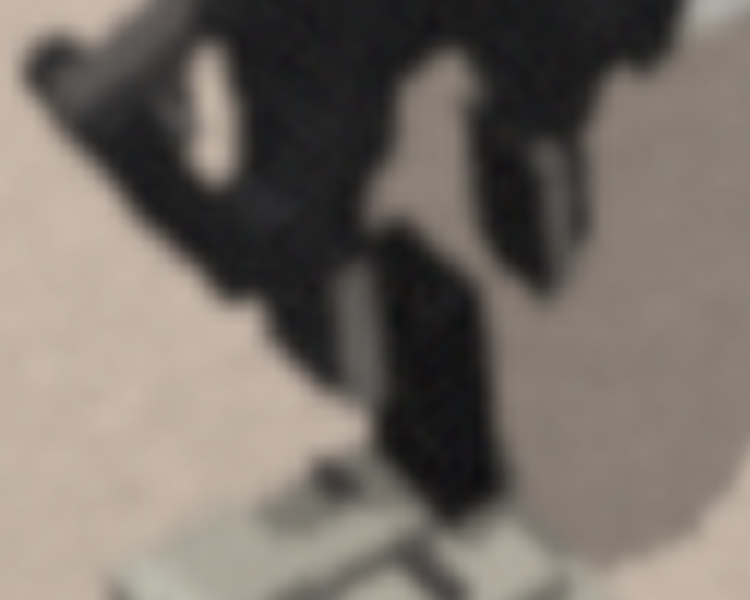

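Request:
{"fn": "send_rows", "kwargs": {
  "targets": [
    [[0,-0.002,-0.006,0,0,0,-0.2],[0,-0.003,-0.012,0,0,0,-0.2],[0,-0.003,-0.018,0,0,0,-0.2],[0,-0.003,-0.023,0,0,0,-0.2],[0,-0.003,-0.023,0,0,0,-0.2]]
  ]
}}

```text
t: 15.43
tcp_pos: [0.5389, -0.1293, 0.0521]
eef_rot: [-0.001, 0.739, 0.674, -0.001]
wrist_force: [-0.4, -0.4, -0.1]
grip_width: 0.0342
```

```bash
python3 st.py;python3 pic.py a20 1;python3 - <<'E'
import cv2
a=cv2.imread('pics/a20.png'); cv2.imwrite('pics/a20z.png',cv2.resize(a[50:250,450:700],(750,600),interpolation=cv2.INTER_CUBIC))
E
```

```text
t 15.4333 tcp [ 0.5389 -0.1293  0.0521] z [-0.002  0.    -1.   ] yang -0.0911 F [-0.4 -0.4 -0.1] T [ 0.01 -0.01 -0.  ] w 0.0342 q [-0.24  0.38 -0.2   0.99  0.    1.43]
top origin [343 166]
scene origin [199 163]
```

View pics/a20z.png

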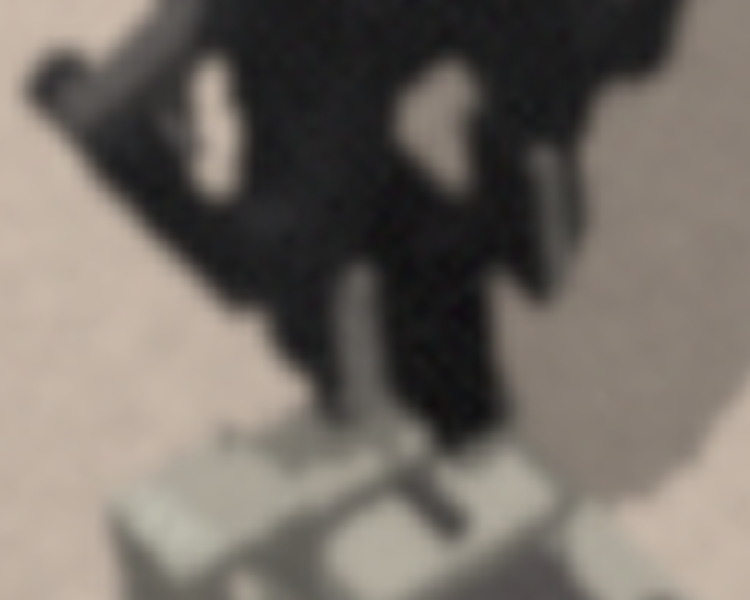

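Request:
{"fn": "send_rows", "kwargs": {
  "targets": [
    [[0,0,0,0,0,0,-0.4],[0,0,0,0,0,0,-0.6],[0,0,0,0,0,0,-0.8],[0,0,0,0,0,0,-1],[0,0,0,0,0,0,-1]]
  ]
}}

```text
t: 15.95
tcp_pos: [0.5407, -0.1295, 0.0539]
eef_rot: [0.001, 0.739, 0.674, 0.001]
wrist_force: [3.7, 0.7, 0.9]
grip_width: 0.0134
```

```bash
python3 st.py
```

```text
t 15.95 tcp [ 0.5407 -0.1295  0.0539] z [ 0.002 -0.    -1.   ] yang -0.0911 F [3.7 0.7 0.9] T [ 0.02 -0.68 -0.35] w 0.0134 q [-0.24  0.37 -0.2   0.99  0.    1.43]
```

Request:
{"fn": "send_rows", "kwargs": {
  "targets": [
    [[-0.004,0.0004,0,0,0,0,-1],[-0.008,0.0008,0,0,0,0,-1],[-0.012,0.0011,0,0,0,0,-1],[-0.016,0.0015,0,0,0,0,-1],[-0.018,0.0017,0,0,0,0,-1]]
  ]
}}

```text
t: 16.37
tcp_pos: [0.5231, -0.1278, 0.0539]
eef_rot: [0.001, 0.739, 0.674, 0.001]
wrist_force: [9.2, 0.9, -2.8]
grip_width: 0.0132
```

```bash
python3 st.py;python3 pic.py a21 1;python3 - <<'E'
import cv2
a=cv2.imread('pics/a21.png'); cv2.imwrite('pics/a21z.png',cv2.resize(a[50:250,450:700],(750,600),interpolation=cv2.INTER_CUBIC))
E
```

```text
t 16.3667 tcp [ 0.5231 -0.1278  0.0539] z [ 0.003 -0.    -1.   ] yang -0.091 F [ 9.2  0.9 -2.8] T [ 0.09 -1.37 -0.33] w 0.0132 q [-0.24  0.35 -0.25  0.98  0.    1.42]
top origin [342 173]
scene origin [205 159]
```

View pics/a21z.png

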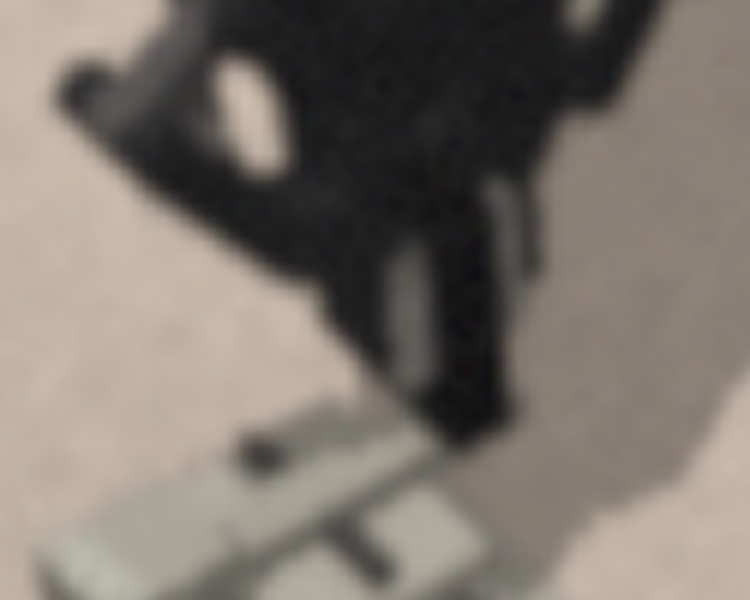

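The latch is pulled about 18 mm and the spring force reads 9.2 N, as expected. I'll start with a small tongue lift to see how the forces respond to turning the tool, since the TCP offset could be along the tool or in world z.

Request:
{"fn": "send_rows", "kwargs": {
  "targets": [
    [[0.0,0.0004,0.0023,-0.015,0.0014,0,-1],[0.0001,0.0008,0.0046,-0.03,0.0028,0,-1],[0.0001,0.0013,0.007,-0.045,0.0042,0,-1],[0.0002,0.0018,0.0093,-0.06,0.0056,0,-1],[0.0002,0.0018,0.0093,-0.06,0.0056,0,-1]]
  ]
}}

```text
t: 16.88
tcp_pos: [0.524, -0.1269, 0.0639]
eef_rot: [0.023, 0.738, 0.674, -0.022]
wrist_force: [6.8, -6.2, -0.6]
grip_width: 0.0133
```

```bash
python3 st.py
```

```text
t 16.8833 tcp [ 0.524  -0.1269  0.0639] z [-0.002 -0.063 -0.998] yang -0.0912 F [ 6.8 -6.2 -0.6] T [-1.15 -1.08 -0.31] w 0.0133 q [-0.2   0.33 -0.24  0.99 -0.06  1.46]
```

Request:
{"fn": "send_rows", "kwargs": {
  "targets": [
    [[0,-0.0003,0.0016,-0.01,0.001,0,-1],[0,-0.0003,0.0032,-0.02,0.002,0,-1],[0,-0.0002,0.0047,-0.03,0.003,0,-1],[0,-0.0001,0.0063,-0.04,0.004,0,-1],[0,0.0001,0.0078,-0.05,0.005,0,-1]]
  ]
}}

```text
t: 17.3
tcp_pos: [0.5237, -0.126, 0.0711]
eef_rot: [0.038, 0.738, 0.673, -0.04]
wrist_force: [9.0, -0.7, -3.5]
grip_width: 0.0135
```

```bash
python3 st.py; python3 pic.py a22 1;python3 - <<'E'
import cv2
a=cv2.imread('pics/a22.png'); cv2.imwrite('pics/a22z.png',cv2.resize(a[50:350,400:800],(800,600),interpolation=cv2.INTER_CUBIC))
E
```

```text
t 17.3 tcp [ 0.5237 -0.126   0.0711] z [-0.007 -0.11  -0.994] yang -0.0912 F [ 9.  -0.7 -3.5] T [ 0.19 -1.47 -0.18] w 0.0135 q [-0.17  0.33 -0.23  1.   -0.11  1.5 ]
top origin [342 172]
scene origin [204 155]
```

View pics/a22z.png

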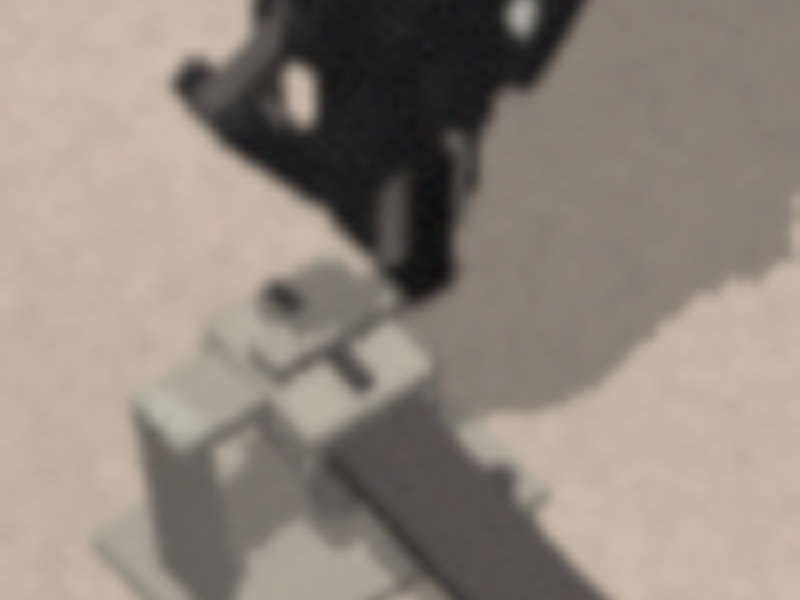

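Turning about the tool-axis offset fits: Fy is about 0 and Fz is -3.5 N, which is the tongue's weight. In the picture the bolt is above the keeper. I'll continue to 0.35 rad.

Request:
{"fn": "send_rows", "kwargs": {
  "targets": [
    [[0.0001,0.0007,0.0037,-0.024,0.0022,0,-1],[0.0002,0.0015,0.0074,-0.048,0.0045,0,-1],[0.0002,0.0024,0.011,-0.072,0.0067,0,-1],[0.0003,0.0033,0.0147,-0.096,0.009,0,-1],[0.0004,0.0043,0.0183,-0.1195,0.0112,0,-1]]
  ]
}}

```text
t: 17.82
tcp_pos: [0.524, -0.1218, 0.0895]
eef_rot: [0.079, 0.734, 0.669, -0.085]
wrist_force: [8.1, -1.5, -2.9]
grip_width: 0.013
```

```bash
python3 st.py
```

```text
t 17.8167 tcp [ 0.524  -0.1218  0.0895] z [-0.019 -0.229 -0.973] yang -0.0914 F [ 8.1 -1.5 -2.9] T [ 0.23 -1.26  0.02] w 0.013 q [-0.08  0.32 -0.22  1.04 -0.23  1.58]
```

Request:
{"fn": "send_rows", "kwargs": {
  "targets": [
    [[0.0001,0.0012,0.0036,-0.024,0.0022,0,-1],[0.0002,0.0025,0.0072,-0.048,0.0045,0,-1],[0.0003,0.0037,0.0107,-0.072,0.0067,0,-1],[0.0004,0.005,0.0142,-0.096,0.009,0,-1],[0.0006,0.0063,0.0176,-0.1195,0.0112,0,-1]]
  ]
}}

```text
t: 18.23
tcp_pos: [0.5246, -0.1154, 0.1072]
eef_rot: [0.119, 0.727, 0.663, -0.129]
wrist_force: [8.4, -2.3, -2.2]
grip_width: 0.0132
```

Request:
{"fn": "send_rows", "kwargs": {
  "targets": [
    [[0,0,0,0,0,0,-1],[0,0,0,0,0,0,-1],[0,0,0,0,0,0,-1],[0,0,0,0,0,0,-1],[0,0,0,0,0,0,-1]]
  ]
}}

```text
t: 18.65
tcp_pos: [0.5247, -0.1155, 0.107]
eef_rot: [0.119, 0.727, 0.664, -0.128]
wrist_force: [8.5, -2.9, -0.9]
grip_width: 0.013
```

```bash
python3 st.py; python3 - <<'E'
from h import *
a=eyes.read_camera('scene')[:,:,::-1]; cv2.imwrite('pics/c1.png',cv2.resize(a[130:330,170:400],None,fx=3,fy=3,interpolation=cv2.INTER_CUBIC))
cv2.imwrite('pics/c2.png',eyes.read_camera('top')[:,:,::-1])
cv2.imwrite('pics/c3.png',a)
E
```

```text
t 18.65 tcp [ 0.5247 -0.1155  0.107 ] z [-0.029 -0.342 -0.939] yang -0.0914 F [ 8.5 -2.9 -0.9] T [ 0.15 -1.3   0.18] w 0.013 q [ 0.    0.32 -0.19  1.09 -0.35  1.67]
```

View pics/c1.png

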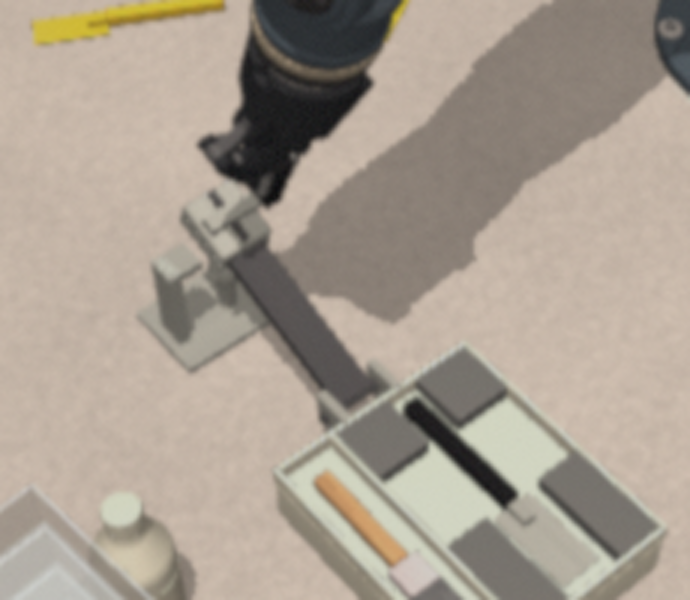

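View pics/c2.png

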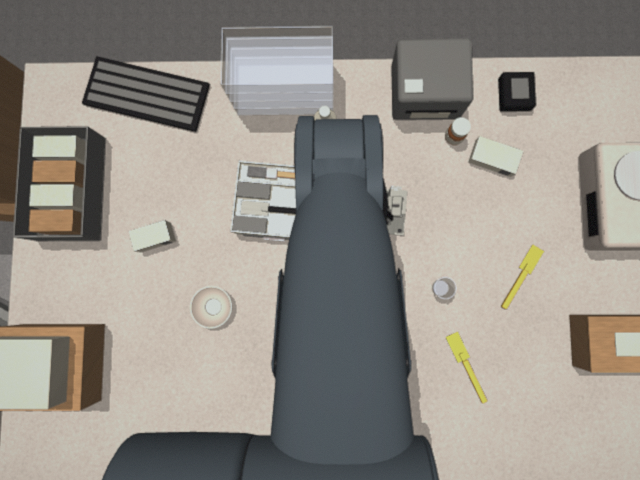

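```bash
python3 - <<'E'
from h import *
C=np.array([.58,.142]); R3=cv2.Rodrigues(np.array([0,0,-.0935]))[0]
for th in(.25,.35,.45):
    Rx=cv2.Rodrigues(np.array([-th,0,0]))[0]
    for x,y,z in((-.022,-.130,.024),(.022,-.130,.024),(.022,-.180,.024)):
        p=R3@(Rx@[x,y,z]+[0,-.118,.045])+[*C,0]; print(th,((proj('scene',p)[0]-(170,130)+.5)*3).round())
s=sensors.read_state(); print(s['t'],s['qvel'].round(4))
E
```

```text
0.25 [271. 232.]
0.25 [220. 262.]
0.25 [178. 210.]
0.35 [275. 225.]
0.35 [224. 256.]
0.35 [182. 201.]
0.45 [281. 221.]
0.45 [229. 251.]
0.45 [188. 193.]
18.75 [ 0.0006  0.0007 -0.0006  0.002  -0.0013  0.0002]
```

```bash
python3 - <<'E'
from h import *
a=cv2.imread('pics/c3.png'); b=cv2.resize(a[180:240,220:290],None,fx=10,fy=10,interpolation=cv2.INTER_CUBIC)
C=np.array([.58,.142]); R3=cv2.Rodrigues(np.array([0,0,-.0935]))[0]
for th,col in((.25,(255,0,0)),(.35,(0,0,255))):
    Rx=cv2.Rodrigues(np.array([-th,0,0]))[0]
    q=[]
    for x,y,z in((-.022,-.130,.024),(.022,-.130,.024),(.022,-.180,.024),(-.022,-.180,.024)):
        p=R3@(Rx@[x,y,z]+[0,-.118,.045])+[*C,0]; q.append((proj('scene',p)[0]-(220,180)+.5)*10)
    cv2.polylines(b,[np.int32(q).reshape(-1,1,2)],True,col,1)
cv2.imwrite('pics/c4.png',b)
E
```

```text
(no output)
```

View pics/c4.png

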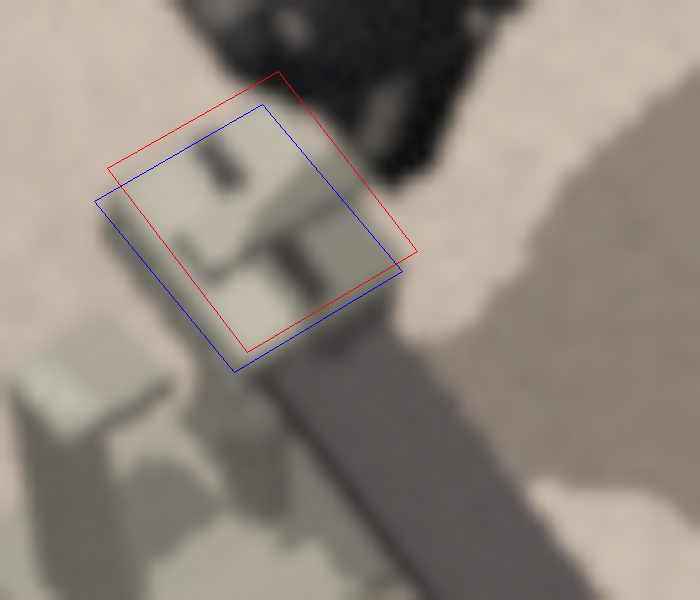

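```bash
python3 -c "
from workcell import ticket; print(ticket.close_job())"; python3 st.py
```

```text
the job is handed in; nothing more can be done
None
the job is handed in; nothing more can be done
```

The spatula is in its compartment and the carrier is unhitched, and the arm is still gripping the raised tongue. I handed the job in at about 19 s of the 54 s allowed.

- **Spatula:** I set it down on the tray floor until it touched, then let go. The last scene image shows it flat, blade in the wide bay and handle in the narrow slot. The brush and the other objects look unmoved.
- **Coupler:** I pulled the latch about 18 mm, with the spring force reading about 9 N, and turned the tongue with the grip to about 0.35 rad (20°). It is still held at 13 mm jaw opening. The last image shows the coupler head clear of the ball and keeper.

These readings disagreed or went wrong along the way:

- **Fingertips short of the reported TCP:** they sat about 33 mm short, along the tool axis. My first grasp closed on air above the spatula without touching it. After that I set heights from the images and from contact.
- **Press on the tray floor:** setting the spatula down reached 29 N because I sent three small steps down before looking at the force. I took the load off before releasing.
- **Tongue angle:** the 20° comes from the tool's motion. The image overlay was only good to about 0.1 rad, giving 0.25 to 0.35. The last vertical force was about 1 N, where lifting should take about 3 N, and I did not find out why.

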